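# Free the seals from the transit cradle

## Robot

A 6-joint arm with a two-finger parallel gripper is mounted at the origin on a cart in front of the work surface, level with it; the furniture and walls round the work are solid. World frame = base frame: x ahead of the robot, y to its left, z up, the work surface at z = 0. Lengths are in m, angles in rad, forces in N, time in s.
With the tool pointing down it reaches from about 0.275 to 0.725 m from the base axis. Payload 15.9 kg.
Tool frame: the origin (TCP) lies at the very end of the fingers, on their centre line; the grasp point (between the pads) lies 19 mm behind it; z points along the fingers, y is the line along which they close (so a half turn about z gives the same grasp; the last joint's range is limited). The gripper opens to 85 mm and grips with 20 to 120 N. Pads are 22 mm wide; open, the fingers measure 114 mm over their backs; the gripper's body (76 mm by 85 mm) begins 54 mm behind the grasp point. The pads swing forward as they close: fully open they stand 13 mm farther back than shut.
Start: joints at [-1.121, 0.213, -0.034, 1.323, 0, 1.571], TCP at [0.217, -0.45, 0.207] pointing down, gripper open.
Joint ranges: [-2.98, 2.98], [-0.74, 1.72], [-1.14, 1.35], [-2.1, 2.04], [-1.57, 1.44], [-3.14, 3.14]. Speed limits (rad/s): [1.89, 1.89, 2.39, 2.57, 3.14, 3.14].

## Interface

Orientations are given as a rotation vector (axis times angle).
In Python, from bench import telemetry, get_image, workorder gives the robot as it stands. The module is installed in compiled form; this text tells all that it offers.
- The arm moves only by the tool servo_tool, never from a script. Its argument "rows" is a list that holds one entry, the list of rows, each a list of 5 numbers: the shift along the tool's x, y, z in mm, then the turn about the tool's z in degrees, then the opening, from 0 (shut) to 1 (fully open). In form: [[[tx, ty, tz, spin, jaw], ...]]. A call has exactly 10 rows; each row is the pose to reach, as a shift and turn from the pose commanded when the call began, along the tool's axes at that moment; what a row does not reach only later rows make up. A row lasts 1/8 s, in which the tool goes at most 62.5 mm and 10.7 degrees, less where a joint would pass 70% of its speed; a pose out of reach is approached as far as the arm can. A call with a gripper value outside its range is refused whole. The fingers move at their own pace and stop on an object; "force" is the grip in N (left out, the last holds). Time passes only in rows, so rows that repeat a pose let the fingers close, or fill a call up. It gives the time, the measured TCP pose, the force, the opening and the grip force at its end, in the units of the state.
- telemetry.observe(): the state, without advancing time (a new reading comes with each control period).
- get_image(name): name is "scene" or "top"; returns a dict with "pixels" (480x640x3 uint8, blue, green, red), "range_z" (480x640 float32, m along the optical axis (not along the pixel's ray), 0 where there is no reading), "K" (3x3 intrinsics, pixels), "world_from_camera" (4x4, takes a point from camera to world coordinates). Camera axes: x right, y up, looking along -z (the intrinsics and any distortion apply to the point x, -y, -z); pixel columns grow to the right and rows downward; lengths in m; the calibration is good to about 2 mm. A picture is of the moment at which its call begins.
- workorder.job_done(): hands the job in; it is judged then, once.
The state is a dict: "time": time; "joint_pos": joint angles; "joint_vel": joint speeds; "joint_torque": joint torques, N m; "eef_pos": TCP position; "eef_rot": TCP orientation; "force": force on the tool from outside, world axes, zero at the start; "ft_torque": the same for the moment, N m; "grip_width": opening from 0.0 (shut) to 1.0 (fully open); "grip_force": force on a finger pad.
Only numpy, scipy, OpenCV 4.12 (cv2) and the standard library are available. Lean on these libraries where they do the work, as an engineer would, in place of code of your own. Each camera call takes 0.05 s, during which the arm holds its last target. There are 200 camera calls.

## Task

The new seal stones are still locked in their transit cradle by stuck transit pins. Slide the yellow safety catch fully aside and press the green release button all the way so that the red guard drops, then use the drift punch from the guard side to drive out the pin over each seal, and stand every seal upright in the wooden tray. Finish with the punch lying on its blue pad, and do not disturb the eraser or the water dropper.

Things in the scene. Friction and masses are not known exactly. Their poses are not given: they have to be found in the camera images.
- transit_cradle: Fixed cradle on a grey base 10 mm thick; place and yaw vary. Origin: table level, under the middle nest. x = direction in which the pins are driven (away from the red guard), y left of that, z up. Two aluminium walls (x -32 to -22 and +22 to +32 mm, y -76 to +76, top z = 86) with three nests between them. Blue lock box at its -y end: centre y = -128, 50 wide, x -56 to +52, top z = 50 mm.
- safety_catch (a joint): Yellow cover plate (40 x 48 x 4 mm, underside at z = 63 mm) over the release button; slides level towards cradle -x. 0 = covers the button (centre at cradle x = +22 mm), 0.050 m = end of travel, button bare. About 2.5 N of friction; stays where it is left.
- catch_tab (a point): Centre of the top of the catch's thumb tab, z = 83 mm: an upright yellow block 14 mm along cradle x, 22 mm along cradle y, 16 mm high, its foot on the cover plate at z = 67 mm. Axes as the cradle's.
- release_button (a joint): Green push button, 22 mm across, under the catch. Pressed straight down; 0 = up, 0.008 m = fully down. Takes about 5 to 8 N and stays down by itself. It is geared to the red guard.
- button_top (a point): Centre of the button's top face: cradle x +22, y -128 mm, z = 61 mm when up, 53 mm when down.
- guard (a joint): Red guard strip in front of the cradle's -x wall (x about -34 to -38 mm, 146 mm long), geared to the button: 0 = up, covering the -x ends of all three bores; 0.020 m = lowered, its top at z = 64 mm, bores open.
- pin_left (a joint): Stuck brass pin of the left nest, 10 mm across, 60 mm long, along cradle x in the left bores, 4 mm over the seal. 0 to 0.003 at the start; grows as it is driven to cradle +x, clear of the seal from 0.044 m, stops captive at 0.050 m. Friction about 8 N. Both ends are sunk in the walls: only a thin punch pushed in from the -x (guard) side moves it.
- pin_middle (a joint): Stuck brass pin of the middle nest, 10 mm across, 60 mm long, along cradle x in the middle bores, 4 mm over the seal. 0 to 0.003 at the start; grows as it is driven to cradle +x, clear of the seal from 0.044 m, stops captive at 0.050 m. Friction about 8 N. Both ends are sunk in the walls: only a thin punch pushed in from the -x (guard) side moves it.
- pin_right (a joint): Stuck brass pin of the right nest, 10 mm across, 60 mm long, along cradle x in the right bores, 4 mm over the seal. 0 to 0.003 at the start; grows as it is driven to cradle +x, clear of the seal from 0.044 m, stops captive at 0.050 m. Friction about 8 N. Both ends are sunk in the walls: only a thin punch pushed in from the -x (guard) side moves it.
- bore_left (a point): Mouth of the left bore on the outer face of the guard-side wall (cradle x = -32 mm, z = 74 mm); 14 mm across, running along cradle x through both walls. Axes as the cradle's. The pin's end lies 3 to 6 mm inside it at the start.
- bore_middle (a point): Mouth of the middle bore on the outer face of the guard-side wall (cradle x = -32 mm, z = 74 mm); 14 mm across, running along cradle x through both walls. Axes as the cradle's. The pin's end lies 3 to 6 mm inside it at the start.
- bore_right (a point): Mouth of the right bore on the outer face of the guard-side wall (cradle x = -32 mm, z = 74 mm); 14 mm across, running along cradle x through both walls. Axes as the cradle's. The pin's end lies 3 to 6 mm inside it at the start.
- seal_left: Green stone seal, an upright block 24 x 24 x 55 mm, 70 g, in the left nest (cradle x 0, y +56 mm) at the start, or absent (nest empty). Origin: centre of its underside, z up. The nest is a 27 mm square recess, floor at z = 10, black rim at z = 25 mm; the seal's top is then at z = 65 mm, and 30 mm are free between neighbouring seals.
- seal_middle: Green stone seal, an upright block 24 x 24 x 55 mm, 70 g, in the middle nest (cradle x 0, y 0 mm) at the start, or absent (nest empty). Origin: centre of its underside, z up. The nest is a 27 mm square recess, floor at z = 10, black rim at z = 25 mm; the seal's top is then at z = 65 mm, and 30 mm are free between neighbouring seals.
- seal_right: Green stone seal, an upright block 24 x 24 x 55 mm, 70 g, in the right nest (cradle x 0, y -56 mm) at the start, or absent (nest empty). Origin: centre of its underside, z up. The nest is a 27 mm square recess, floor at z = 10, black rim at z = 25 mm; the seal's top is then at z = 65 mm, and 30 mm are free between neighbouring seals.
- drift_punch: Drift punch, 100 g: orange square handle 22 x 22 x 60 mm and a round steel nose of 8 mm diameter, 70 mm long. Origin: on its axis, at the balance point in the handle (handle from x = -35 to +25 mm, nose from +25 to +95 mm). x points along the axis to the tip. It lies flat, with the axis 11 mm over what it lies on, on the tool pad at the start.
- punch_tip (a point): Flat end of the punch's nose, on its axis.
- tool_pad: Fixed blue felt pad 110 (x) x 150 (y) x 3 mm on the table. Origin: centre of its underside.
- seal_tray: Fixed shallow wooden tray 110 (x) x 130 (y) x 18 mm, walls 5 mm, inner floor at z = 5 mm. Origin: centre of its underside.
- eraser: Bystander: worn eraser in a green sleeve, 19 x 43 x 12 mm, lying near the front edge; origin under its centre.
- water_dropper: Bystander: small white porcelain water dropper, 55 x 69 x 34 mm, origin under its centre.

How it is judged:
On the way, in this order (a step that is already met when the one before it is completed fails the run):
1. the safety catch is slid aside (at least 42 of 50 mm) (value of joint safety_catch above 0.042 m and value of joint release_button below 0.004 m), for 0.1 s.
2. the release button is pressed down (at least 7 of 8 mm) and the guard is lowered (value of joint release_button above 0.007 m and value of joint guard above 0.016 m), for 0.1 s.
3. a first pin is driven clear of its seal (at least 44 mm) (value of joint any of pin_left, pin_middle, pin_right above 0.044 m), for 0.1 s.
At the end, for the whole second after the job is handed in: Every seal that was in the cradle stands upright (within 0.15 rad) and at rest on the floor of the wooden tray, its centre inside the tray walls; the punch lies at rest on the blue pad with its origin over the pad; the catch is still aside (over 35 mm) and the button still down (over 6 mm) (x of seal_left in the frame of seal_tray between -0.05 and 0.05 m and y of seal_left in the frame of seal_tray between -0.06 and 0.06 m and z of each of seal_left, seal_middle, seal_right in the frame of seal_tray below 0.012 m and angle between each of seal_left, seal_middle, seal_right's own z axis and vertical below 0.15 rad and linear speed of each of seal_left, seal_middle, seal_right, drift_punch below 0.03 m/s and x of seal_middle in the frame of seal_tray between -0.05 and 0.05 m and y of seal_middle in the frame of seal_tray between -0.06 and 0.06 m and x of seal_right in the frame of seal_tray between -0.05 and 0.05 m and y of seal_right in the frame of seal_tray between -0.06 and 0.06 m and x of drift_punch in the frame of tool_pad between -0.055 and 0.055 m and y of drift_punch in the frame of tool_pad between -0.075 and 0.075 m and z of drift_punch in the frame of tool_pad below 0.02 m and value of joint safety_catch above 0.035 m and value of joint release_button above 0.006 m); the robot touches nothing.
It fails at once if the eraser is shifted by more than 30 mm (distance of eraser from where it was at the start of the episode above 0.03 m).
It fails at once if the water dropper is shifted by more than 30 mm (distance of water_dropper from where it was at the start of the episode above 0.03 m).
Of seal_left, seal_middle, seal_right only 2 to 3 are there at a start; the rules pass over those that are not, and their reading is None.
At some moment in a run one of drift_punch may be knocked a few centimetres aside while the robot is not near it.
It also fails if it takes over 208 s, if anything falls off the work surface, if the arm or the gripper's body presses on something with over 40 N, if the wrist force passes 120 N, or if a joint passes its speed limit or range.

## Working session

There is one attempt and no reset: what is moved stays moved. The work goes in short steps, Python scripts to look and compute and a tool call to move; the robot and the scene stay as the last step left them, time stands still between calls to the robot, and variables do not carry over. Pictures are saved under pics/ and viewed, at most 14 in all, crops included, and the job is handed in when it is done.

Besides the shell and the picture viewer there is one more tool, called after "Request:" as name(argument=value, ...) on one line, values as JSON. servo_tool: Moves the arm, as the interface text tells. Its arguments: {"type":"object","properties":{"rows":{"type":"array","items":{"type":"array","items":{"type":"array","items":{"type":"number"}}}},"force":{"type":"number"}},"required":["rows"]}

```bash
mkdir -p pics; cat > h.py <<'E'
import numpy as np, cv2
from bench import telemetry, get_image, workorder
def shot(n):
    d=get_image(n); d['P']=None; return d
def world(d):
    K=d['K'];z=d['range_z'];v,u=np.mgrid[:480,:640]
    c=np.stack([(u-K[0,2])/K[0,0]*z,-(v-K[1,2])/K[1,1]*z,-z,np.ones_like(z)],-1)
    w=c@np.array(d['world_from_camera']).T
    w=w[...,:3]; w[z==0]=np.nan; return w
def st():
    s=telemetry.observe(); print({k:(np.round(s[k],4).tolist()) for k in ('time','eef_pos','eef_rot','force','grip_width','grip_force','joint_pos')}); return s
E
python3 - <<'E'
from h import *
s=st()
from scipy.spatial.transform import Rotation as R
print(R.from_rotvec(s['eef_rot']).as_matrix().round(3))
for n in ('scene','top'):
    d=get_image(n); cv2.imwrite(f'pics/{n}0.png',d['pixels']); np.savez(f'{n}0.npz',**d)
    print(d['K'],np.round(d['world_from_camera'],3),d.keys())
E
```

```text
{'time': 0.0, 'eef_pos': [0.2172, -0.4499, 0.2066], 'eef_rot': [-3.0614, -0.7003, 0.0004], 'force': [-0.2336, 0.5267, -0.2615], 'grip_width': 1.0004, 'grip_force': 0.0, 'joint_pos': [-1.121, 0.2134, -0.0351, 1.3235, -0.0, 1.5708]}
[[ 0.901  0.435 -0.001]
 [ 0.435 -0.901  0.001]
 [-0.    -0.001 -1.   ]]
[[455.3121019    0.         315.15827111]
 [  0.         455.3121019  243.52585187]
 [  0.           0.           1.        ]] [[-0.847  0.346 -0.403  0.13 ]
 [-0.531 -0.546  0.648  0.626]
 [ 0.004  0.763  0.646  0.704]
 [ 0.     0.     0.     1.   ]] dict_keys(['pixels', 'range_z', 'K', 'world_from_camera'])
[[454.68285171   0.         320.35009399]
 [  0.         454.68285171 237.03844847]
 [  0.           0.           1.        ]] [[-0.016  0.992 -0.127  0.409]
 [-1.    -0.015  0.01  -0.022]
 [ 0.008  0.128  0.992  1.058]
 [ 0.     0.     0.     1.   ]] dict_keys(['pixels', 'range_z', 'K', 'world_from_camera'])
```

View pics/scene0.png

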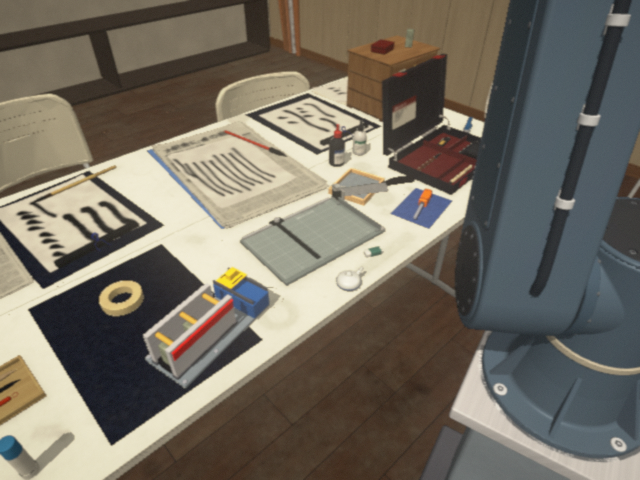

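View pics/top0.png

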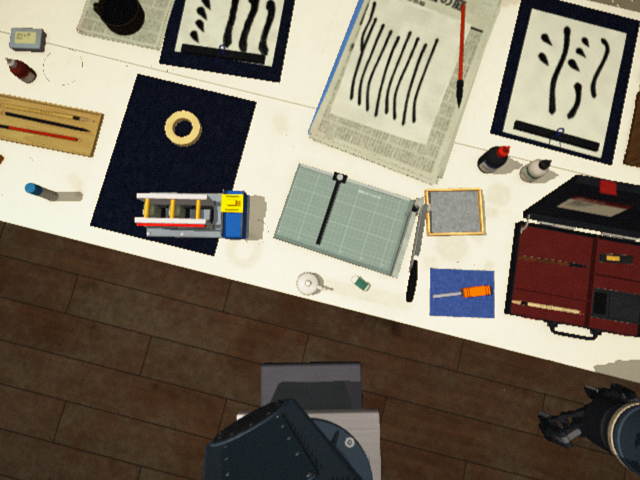

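The scene camera shows the cradle at about (205,330) with the red guard facing the robot. In the top view the cradle is at (195,215), the catch at (232,202), the tray at (455,212), the punch on its pad at (475,292), the dropper at (310,283) and the eraser at (361,283).

```bash
cat >> h.py <<'E'
def ray(d,uv,z):
    K=d['K'];uv=np.atleast_2d(uv).astype(float);T=np.array(d['world_from_camera'])
    c=np.stack([(uv[:,0]-K[0,2])/K[0,0],-(uv[:,1]-K[1,2])/K[1,1],-np.ones(len(uv))],1)@T[:3,:3].T
    return T[:3,3]+c*((z-T[2,3])/c[:,2])[:,None]
def hsvm(d,lo,hi,box=None):
    m=cv2.inRange(cv2.cvtColor(d['pixels'],cv2.COLOR_BGR2HSV),lo,hi)
    if box:
        b=np.zeros_like(m);b[box[1]:box[3],box[0]:box[2]]=1;m=m*b
    return m
def big(m):
    c,_=cv2.findContours(m,cv2.RETR_EXTERNAL,cv2.CHAIN_APPROX_NONE)
    return max(c,key=cv2.contourArea)[:,0]
def rect(xy):
    (c,s,a)=cv2.minAreaRect((np.asarray(xy)[:,:2]*1000).astype(np.float32)); return np.round(c,1),np.round(s,1),round(a,2)
E
python3 - <<'E'
from h import *
d=dict(np.load('top0.npz')); w=world(d)
cv2.imwrite('pics/crop0.png',cv2.resize(d['pixels'][175:255,120:280],None,fx=5,fy=5,interpolation=cv2.INTER_NEAREST))
yel=(22,120,100),(35,255,255)
m=hsvm(d,(22,150,120),(34,255,255),(215,180,260,240)); c=big(m); print('yel',rect(ray(d,c,.067)),'z',np.nanpercentile(w[m>0][:,2],[5,50,95]).round(4))
m=hsvm(d,(0,150,80),(8,255,255),(120,180,260,250)); c=big(m); print('red',rect(ray(d,c,.084)),np.nanpercentile(w[m>0][:,2],[5,50,95]).round(4))
m=hsvm(d,(100,120,50),(125,255,255),(200,180,260,250)); c=big(m); print('blue',rect(ray(d,c,.05)),np.nanpercentile(w[m>0][:,2],[5,50,95]).round(4))
b=np.zeros((480,640),bool); b[175:255,120:225]=1
p=w[b&(w[...,2]>.080)&(w[...,2]<.092)]; print('walls',rect(p),len(p), np.median(p[:,2]))
q=p[:,:2]-p[:,:2].mean(0); 
# pad, tray, punch
m=hsvm(d,(100,120,50),(125,255,255),(420,255,510,330)); c=big(m); print('pad',rect(ray(d,c,.003)),np.nanpercentile(w[m>0][:,2],[5,50,95]).round(4))
m=hsvm(d,(3,150,150),(18,255,255),(420,265,505,320)); c=big(m); print('handle',rect(ray(d,c,.025)),np.nanpercentile(w[m>0][:,2],[5,50,95]).round(4), len(c))
m=hsvm(d,(8,80,80),(25,255,255),(415,180,495,245)); c=big(m); print('tray',rect(ray(d,c,.018)),np.nanpercentile(w[m>0][:,2],[5,50,95]).round(4))
for n,bx in (('dropper',(295,265,335,300)),('eraser',(345,270,375,295))):
    b=np.zeros((480,640),bool); b[bx[1]:bx[3],bx[0]:bx[2]]=1
    p=w[b&(w[...,2]>.008)]; print(n,rect(p),p[:,2].max())
b=np.zeros((480,640),bool); b[175:240,380:425]=1
# heights of the obstacles on way
for y in np.arange(.55,-.6,-.05):
    s=(abs(w[...,1]-y)<.025)&(w[...,0]>.2)&(w[...,0]<.75); print(round(y,2),[round(float(np.nanmax(w[...,2][s&(abs(w[...,0]-x)<.025)],initial=-1)),3) for x in np.arange(.25,.75,.05)])
E
```

```text
yel (array([615.5, 162.3]), array([48.5, 40.6]), 89.18) z [0.0629 0.0666 0.0823]
red (array([566.2, 291.1]), array([148.9,   5.9]), 87.82) [0.073  0.0823 0.0858]
blue (array([589.7, 159.5]), array([ 51.2, 100.9]), 87.84) [0.0293 0.0487 0.0522]
walls (array([598.3, 290.8]), array([152.9,  70.8]), 87.57) 851 0.08483174581153441
pad (array([ 410.6, -356.8]), array([145.8, 105.4]), 86.72) [-0.0017  0.0015  0.0047]
handle (array([ 413.9, -383. ]), array([21.8, 62.7]), 7.09) [0.0178 0.0233 0.0265] 68
tray (array([ 598.7, -344.3]), array([135.4, 111.1]), 89.98) [-0.0007  0.0148  0.0191]
dropper (array([433.4,  -4.2]), array([58.5, 53.7]), 33.3) 0.0353753907793668
eraser (array([ 450. , -131.9]), array([42.6, 52.7]), 52.51) 0.015262598211811973
0.55 [-0.69, -0.688, -0.69, -0.688, -0.69, -0.689, 0.004, 0.006, 0.005, 0.004]
0.5 [-0.69, -0.688, -0.691, -0.689, -0.691, -0.69, 0.006, 0.006, 0.006, 0.005]
0.45 [-0.687, -0.687, -0.687, -0.69, -0.69, 0.002, 0.007, 0.007, 0.007, 0.006]
0.4 [-0.689, -0.69, -0.691, -0.689, -0.692, 0.005, 0.007, 0.007, 0.006, 0.007]
0.35 [-0.689, -0.688, -0.692, -0.686,
[... 728 characters left out ...]
.031, 0.036]
-0.15 [-0.69, -0.691, 0.004, 0.015, 0.019, 0.019, 0.019, 0.018, 0.023, 0.008]
-0.2 [-0.69, -0.691, 0.005, 0.182, 0.169, 0.128, 0.033, 0.019, 0.023, 0.012]
-0.25 [-0.691, -0.688, 0.005, 0.004, 0.141, 0.127, 0.095, 0.062, 0.044, 0.013]
-0.3 [-0.692, 0.002, 0.007, 0.019, 0.008, 0.004, 0.019, 0.042, 0.022, 0.013]
-0.35 [-0.69, 0.003, 0.006, 0.027, 0.008, 0.003, 0.021, 0.011, 0.021, 0.01]
-0.4 [0.52, 0.004, 0.006, 0.028, 0.01, 0.003, 0.021, 0.021, 0.02, 0.106]
-0.45 [0.465, 0.004, 0.036, 0.036, 0.035, 0.034, 0.004, 0.003, 0.005, 0.13]
-0.5 [0.349, 0.003, 0.037, 0.027, 0.031, 0.037, 0.064, 0.254, 0.068, 0.093]
-0.55 [0.003, 0.024, 0.036, 0.026, 0.013, 0.017, 0.044, 0.264, 0.068, 0.11]
```

View pics/crop0.png

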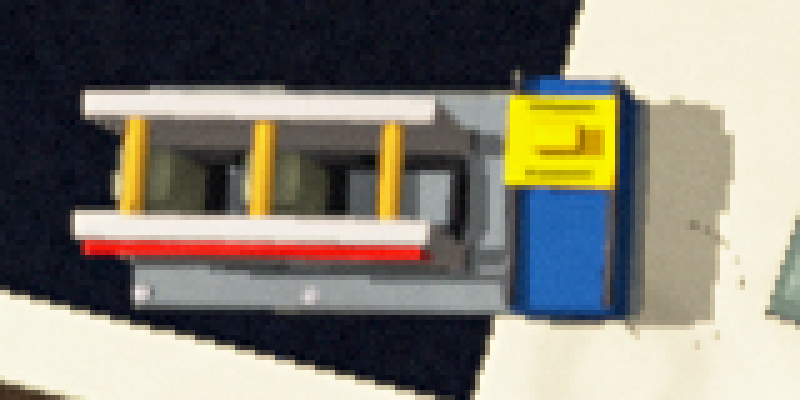

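The crop shows seals under the left and middle pins only, with the right nest empty (370,190). The red guard is on the near side and the catch tab is at about (570,135). Next I'll refine the tab and cradle poses using the scene camera.

```bash
python3 - <<'E'
from h import *
O=None
for n,bx in (('top',(215,180,260,240)),('scene',(205,260,275,310))):
    d=dict(np.load(n+'0.npz')); w=world(d)
    m=hsvm(d,(20,130,90),(36,255,255),bx)
    p=w[(m>0)&(w[...,2]>.077)]; print(n,'tab',len(p),rect(p),np.median(p,0).round(4),p.min(0).round(4),p.max(0).round(4))
    p=w[(m>0)&(w[...,2]>.060)&(w[...,2]<.072)]; print(n,'plate',len(p),rect(p))
d=dict(np.load('scene0.npz')); w=world(d)
m=hsvm(d,(0,150,80),(8,255,255),(140,270,240,380)); p=w[m>0]; print('red',len(p),rect(p),np.nanpercentile(p,[3,97],axis=0).round(4))
v=p[np.isfinite(p[:,0])]; l=cv2.fitLine(v[:,:2].astype(np.float32),cv2.DIST_HUBER,0,.01,.01).ravel(); print(l)
b=np.zeros((480,640),bool); b[260:390,140:250]=1
p=w[b&(w[...,2]>.0845)&(w[...,2]<.089)]; print('walls scene',rect(p),len(p))
cv2.imwrite('pics/crop1.png',cv2.resize(d['pixels'][260:390,135:275],None,fx=4,fy=4,interpolation=cv2.INTER_NEAREST))
E
```

```text
top tab 65 (array([615. , 162.3]), array([21.6, 13.3]), 88.76) [0.6146 0.1615 0.0813] [0.6083 0.1515 0.0772] [0.6218 0.173  0.086 ]
top plate 308 (array([616. , 162.7]), array([47.6, 41.3]), 87.41)
scene tab 88 (array([611.5, 197.7]), array([29.2, 89.9]), 15.68) [0.6107 0.1678 0.0803] [0.5857 0.1521 0.077 ] [0.6219 0.2387 0.0838]
scene plate 260 (array([614.6, 163.1]), array([47.8, 41.1]), 87.56)
red 585 (array([565.9, 292.9]), array([145.6,   5.7]), 87.21) [[0.5618 0.2278 0.0657]
 [0.5696 0.362  0.084 ]]
[0.03465777 0.99939924 0.565388   0.2988933 ]
walls scene (array([597.5, 291. ]), array([151.7,  71.3]), 87.89) 536
```

Request:
servo_tool(rows=[[[0,0,-60,5,1],[0,0,-60,10,1],[0,0,-60,15,1],[0,0,-60,20,1],[0,0,-60,28,1],[0,0,-60,28,1],[0,0,-60,28,1],[0,0,-60,28,1],[0,0,-60,28,1],[0,0,-60,28,1]]])

```text
time: 1.35
eef_pos: [0.2174, -0.4503, 0.2671]
eef_rot: [-3.141, 0.06, 0.0]
force: [-0.1, 0.4, -0.3]
grip_width: 1.0
grip_force: 0.0
```

Request:
servo_tool(rows=[[[40,-67,0,0,0.6],[80,-134,0,0,0.6],[120,-201,0,0,0.6],[160,-268,0,0,0.6],[200,-336,0,0,0.6],[240,-403,0,0,0.6],[280,-470,0,0,0.6],[320,-537,0,0,0.6],[360,-604,0,0,0.6],[374,-627.6,0,0,0.6]]])

```text
time: 2.6
eef_pos: [0.5562, 0.0218, 0.2671]
eef_rot: [-3.11, -0.034, 0.002]
force: [-0.2, 0.0, -0.4]
grip_width: 0.602
grip_force: 0.0
```

```bash
cat >> h.py <<'E'
from scipy.spatial.transform import Rotation as R
def go(x,y,z,yaw=None):
    "tool shift mm to reach world target (mm); yaw = wanted world angle (deg) of tool x; spins both ways"
    s=st(); M=R.from_rotvec(s['eef_rot']).as_matrix()
    d=M.T@(np.array([x,y,z])-s['eef_pos']*np.array(1000.)); a=np.degrees(np.arctan2(M[1,0],M[0,0]))
    print('toolx yaw',a.round(2),'tilt',np.degrees(np.arccos(-M[2,2])).round(2),'shift',d.round(1), 'spin',None if yaw is None else [round((a-yaw)%360,1),round((a-yaw)%360-360,1)])
E
python3 -c "
from h import *
go(615,162.5,71,-2.3)"
```

```text
{'time': 2.6, 'eef_pos': [0.5562, 0.0218, 0.2671], 'eef_rot': [-3.1104, -0.0337, 0.0016], 'force': [-0.2188, 0.0385, -0.3815], 'grip_width': 0.602, 'grip_force': 0.0, 'joint_pos': [0.0203, 0.3371, 0.2813, 1.5157, 0.031, 3.1402]}
toolx yaw 1.24 tilt 1.78 shift [  62.  -133.2  200.3] spin [np.float64(3.5), np.float64(-356.5)]
```

Request:
servo_tool(rows=[[[0,0,0,-10,0.6],[0,0,0,-20,0.6],[0,0,0,-30,0.6],[0,0,0,-40,0.6],[0,0,0,-50,0.6],[0,0,0,-60,0.6],[0,0,0,-70,0.6],[0,0,0,-80,0.6],[0,0,0,-90,0.6],[0,0,0,-100,0.6]]])

```text
time: 3.85
eef_pos: [0.5552, 0.0198, 0.2671]
eef_rot: [-1.977, -2.415, -0.035]
force: [-0.3, -0.2, -0.8]
grip_width: 0.599
grip_force: 0.0
```

```bash
python3 -c "
from h import *
go(615,162.5,120,177.7)"
```

```text
{'time': 3.85, 'eef_pos': [0.5552, 0.0198, 0.2671], 'eef_rot': [-1.9772, -2.4149, -0.0353], 'force': [-0.3268, -0.2354, -0.7651], 'grip_width': 0.5986, 'grip_force': 0.0, 'joint_pos': [0.0171, 0.335, 0.2784, 1.5151, 0.0304, 1.3892]}
toolx yaw 101.39 tilt 1.74 shift [123.6  86.1 151.3] spin [np.float64(283.7), np.float64(-76.3)]
```

Request:
servo_tool(rows=[[[25,17,0,-9.5,0.5],[50,34,0,-19,0.5],[75,52,0,-28.5,0.5],[100,69,0,-38,0.5],[124,86,30,-47.5,0.5],[124,86,60,-57,0.5],[124,86,90,-66.5,0.5],[124,86,120,-76.3,0.5],[124,86,145,-76.3,0.5],[124,86,145,-76.3,0.5]]])

```text
time: 5.1
eef_pos: [0.6145, 0.1621, 0.1247]
eef_rot: [-0.073, -3.135, -0.046]
force: [-0.8, -0.4, 0.6]
grip_width: 0.498
grip_force: 0.0
```

```bash
python3 -c "
from h import *
go(615,162.5,71,177.7)
s=telemetry.observe(); print(R.from_rotvec(s['eef_rot']).as_matrix().round(4))"
```

```text
{'time': 5.1, 'eef_pos': [0.6145, 0.1621, 0.1247], 'eef_rot': [-0.073, -3.1351, -0.0462], 'force': [-0.7929, -0.3965, 0.5847], 'grip_width': 0.4982, 'grip_force': 0.0, 'joint_pos': [0.2419, 0.5174, 0.1945, 1.2453, 0.0298, 0.2885]}
toolx yaw 177.34 tilt 1.72 shift [-0.8 -1.1 53.7] spin [np.float64(359.6), np.float64(-0.4)]
[[-0.9989  0.0466 -0.0046]
 [ 0.0464  0.9985  0.0296]
 [ 0.006   0.0293 -0.9996]]
```

Request:
servo_tool(rows=[[[-1,-1,18,-0.4,0.5],[-1,-1,36,-0.4,0.5],[-1,-1,53,-0.4,0.5],[-1,-1,53,-0.4,0.5],[-1,-1,53,-0.4,0.1],[-1,-1,53,-0.4,0.1],[-1,-1,53,-0.4,0.1],[-1,-1,53,-0.4,0.1],[-1,-1,53,-0.4,0.1],[-1,-1,53,-0.4,0.1]]], force=30)

```text
time: 6.35
eef_pos: [0.6165, 0.1629, 0.0733]
eef_rot: [-0.062, -3.139, -0.048]
force: [0.6, 0.2, 0.9]
grip_width: 0.1
grip_force: 0.0
```

Request:
servo_tool(rows=[[[8,0,0,0,0.1],[16,0,0,0,0.1],[24,0,0,0,0.1],[32,0,0,0,0.1],[40,0,0,0,0.1],[48,0,0,0,0.1],[51,0,0,0,0.1],[51,0,0,0,0.1],[51,0,0,0,0.5],[51,0,0,0,0.5]]])

```text
time: 7.6
eef_pos: [0.5658, 0.1649, 0.0734]
eef_rot: [-0.062, -3.139, -0.048]
force: [0.1, 0.6, 0.4]
grip_width: 0.494
grip_force: 0.0
```

```bash
python3 - <<'E'
from h import *
a=get_image('scene')['pixels']; d=get_image('top'); b=d['pixels']; w=world(d)
A=cv2.resize(a[220:340,170:310],(560,480)); B=cv2.resize(b[170:250,190:270],(480,480))
cv2.imwrite('pics/a1.png',cv2.resize(np.hstack([A,B]),(800,369)))
m=hsvm(d,(20,130,90),(36,255,255),(215,180,260,240)); p=w[(m>0)&(w[...,2]>.076)&(w[...,2]<.09)]; print(len(p),rect(p)); p=w[(m>0)&(w[...,2]>.06)&(w[...,2]<.072)]; print(len(p),rect(p))
E
```

```text
1 (array([615.6, 151.7]), array([0., 0.]), 0.0)
113 (array([614.8, 148.9]), array([20.5, 38.4]), 86.2)
```

View pics/a1.png

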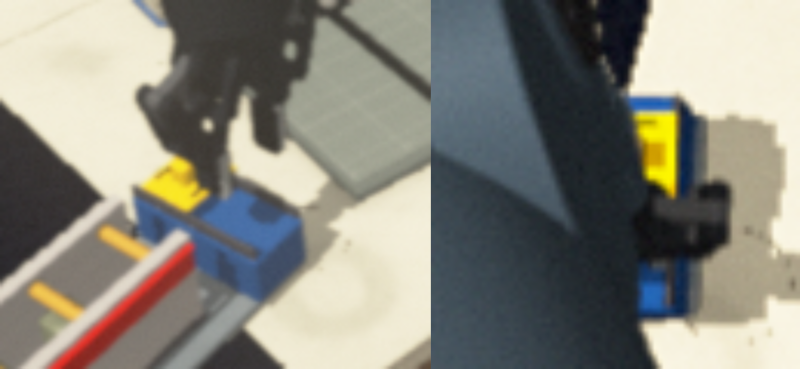

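The top crop shows the catch unmoved, with the tab still at (655,155). The opened finger tips passed over the tab. I'll push the tab with shut fingers from behind instead.

Request:
servo_tool(rows=[[[0,0,-20,0,0],[0,0,-40,0,0],[-40,-3,-40,0,0],[-80,-3,-40,0,0],[-80,-3,-40,0,0],[-80,-3,-40,0,0],[-80,-3,-20,0,0],[-80,-3,0,0,0],[-80,-3,1,0,0],[-80,-3,1,0,0]]])

```text
time: 8.95
eef_pos: [0.6453, 0.1589, 0.0732]
eef_rot: [-0.062, -3.139, -0.048]
force: [-0.8, 0.1, 0.3]
grip_width: -0.003
grip_force: 0.0
```

Request:
servo_tool(rows=[[[7,0,0,0,0],[14,0,0,0,0],[21,0,0,0,0],[28,0,0,0,0],[35,0,0,0,0],[42,0,0,0,0],[49,0,0,0,0],[56,0,0,0,0],[60,0,0,0,0],[60,0,0,0,0]]])

```text
time: 10.2
eef_pos: [0.5853, 0.1612, 0.0724]
eef_rot: [-0.062, -3.139, -0.048]
force: [-0.7, 0.1, 0.6]
grip_width: -0.001
grip_force: 0.0
```

```bash
python3 - <<'E'
from h import *
a=get_image('scene')['pixels']; d=get_image('top'); b=d['pixels']; w=world(d)
A=cv2.resize(a[200:320,190:310],(600,600),interpolation=cv2.INTER_CUBIC)
cv2.imwrite('pics/a2.png',A)
m=hsvm(d,(20,130,90),(36,255,255),(215,180,260,240)); p=w[(m>0)&(w[...,2]>.06)&(w[...,2]<.09)]; print(len(p),rect(p))
d=get_image('scene');w=world(d);m=hsvm(d,(20,130,90),(36,255,255),(205,240,290,310));p=w[(m>0)&(w[...,2]>.06)&(w[...,2]<.09)]; print(len(p),rect(p))
E
```

```text
20 (array([629.1, 142.7]), array([10. ,  9.3]), 2.92)
377 (array([612.1, 188.6]), array([ 43.5, 105.2]), 4.86)
```

View pics/a2.png

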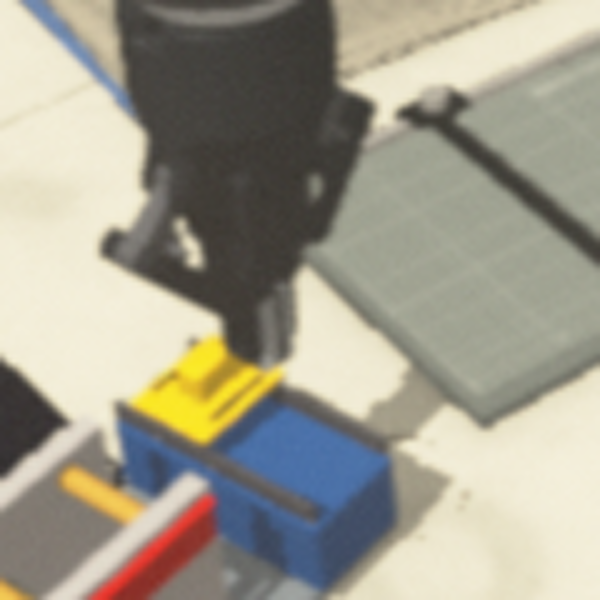

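```bash
python3 - <<'E'
from h import *
d=get_image('scene'); w=world(d); print(ray(d,[[244,271],[240,270],[231,274]],.0724).round(4), ray(d,[[244,271]],.1).round(4))
for uv in [(244,270),(244,266),(240,266),(248,266),(244,260),(240,255)]: print(uv,w[uv[1],uv[0]].round(4))
d=get_image('top'); w=world(d)
# gripper tip lowest points near
for n in ('scene','top'):
    d=get_image(n); w=world(d); g=cv2.cvtColor(d['pixels'],cv2.COLOR_BGR2HSV)
    m=(w[...,2]>.075)&(w[...,2]<.12)&(g[...,2]<110)&(g[...,1]<120)&(abs(w[...,0]-.6)<.08)&(abs(w[...,1]-.15)<.07)
    p=w[m]; print(n,len(p),p.min(0).round(3) if len(p) else '',p.max(0).round(3) if len(p) else '',np.median(p,0).round(3) if len(p) else '')
st()
E
```

```text
[[0.599  0.1412 0.0724]
 [0.6076 0.1433 0.0724]
 [0.6153 0.1618 0.0724]] [[0.5785 0.1624 0.1   ]]
(244, 270) [0.5738 0.1669 0.1086]
(244, 266) [0.5741 0.1652 0.1174]
(240, 266) [0.5781 0.1716 0.1205]
(248, 266) [0.573  0.1556 0.1104]
(244, 260) [0.5737 0.1635 0.1316]
(240, 255) [0.5738 0.1721 0.1505]
scene 59 [0.573 0.155 0.103] [0.592 0.174 0.12 ] [0.579 0.171 0.113]
top 0   
{'time': 10.55, 'eef_pos': [0.5856, 0.1611, 0.0722], 'eef_rot': [-0.0622, -3.1386, -0.0477], 'force': [-0.2728, -0.0467, -0.1596], 'grip_width': 0.0019, 'grip_force': 0.0, 'joint_pos': [0.2518, 0.4814, 0.0014, 1.0846, 0.0298, 0.2916]}
```

The reported TCP and the camera disagree by about 30 mm in height: the tips are at about 0.10 m when the pose says 0.072. I'll check this by moving down over the bare part of the box.

Request:
servo_tool(rows=[[[8,0,0,0,0],[18,0,0,0,0],[18,0,10,0,0],[18,0,20,0,0],[18,0,28,0,0],[18,0,34,0,0],[18,0,38,0,0],[18,0,40,0,0],[18,0,40,0,0],[18,0,40,0,0]]])

```text
time: 11.8
eef_pos: [0.5676, 0.1631, 0.0326]
eef_rot: [-0.062, -3.139, -0.048]
force: [-0.5, -0.2, 0.7]
grip_width: -0.002
grip_force: 0.0
```

```bash
python3 - <<'E'
from h import *
s=st()
d=get_image('scene'); w=world(d); g=cv2.cvtColor(d['pixels'],cv2.COLOR_BGR2HSV)
m=(w[...,2]>.054)&(w[...,2]<.14)&(g[...,1]<90)&(abs(w[...,0]-s['eef_pos'][0])<.03)&(abs(w[...,1]-s['eef_pos'][1])<.03)
p=w[m]; print(len(p),p.min(0).round(4),p.max(0).round(4)); print(np.sort(p[:,2])[:12].round(4))
cv2.imwrite('pics/a3.png',cv2.resize(d['pixels'][210:320,200:310],(600,600),interpolation=cv2.INTER_CUBIC))
E
```

```text
{'time': 11.8, 'eef_pos': [0.5676, 0.1631, 0.0326], 'eef_rot': [-0.062, -3.139, -0.0479], 'force': [-0.4787, -0.2108, 0.7334], 'grip_width': -0.0019, 'grip_force': 0.0, 'joint_pos': [0.2628, 0.4778, -0.1111, 0.975, 0.0297, 0.3024]}
604 [0.5423 0.1335 0.0541] [0.5965 0.1927 0.14  ]
[0.0541 0.0542 0.0542 0.0544 0.0545 0.0545 0.0547 0.0549 0.055  0.0551
 0.0551 0.0552]
```

View pics/a3.png

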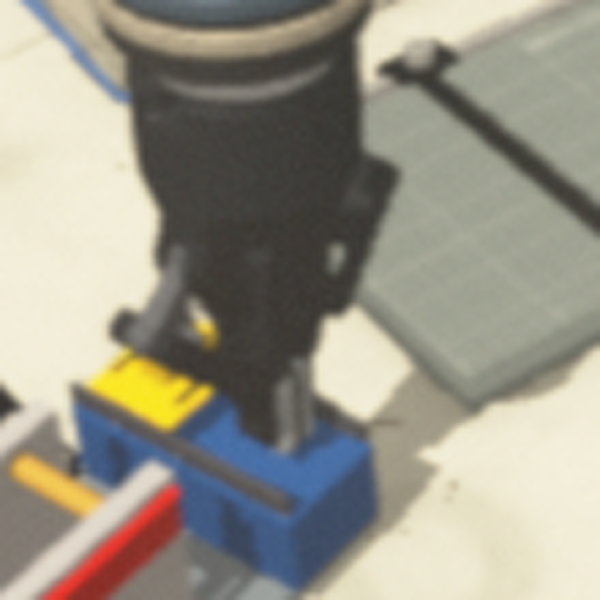

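Request:
servo_tool(rows=[[[0,0,1,0,0],[0,0,2,0,0],[0,0,3,0,0],[0,0,4,0,0],[0,0,5,0,0],[0,0,6,0,0],[0,0,7,0,0],[0,0,7,0,0],[0,0,7,0,0],[0,0,7,0,0]]])

```text
time: 13.1
eef_pos: [0.5675, 0.1633, 0.0259]
eef_rot: [-0.062, -3.139, -0.048]
force: [-3.3, -1.0, 8.8]
grip_width: -0.003
grip_force: 4.7
```

```bash
python3 - <<'E'
from h import *
s=st()
d=get_image('scene'); 
for z in (.05,.055,.06,.065): print(z,ray(d,[[250.4,291.6]],z).round(4))
E
```

```text
{'time': 13.1, 'eef_pos': [0.5675, 0.1633, 0.0259], 'eef_rot': [-0.0622, -3.1391, -0.0479], 'force': [-3.265, -1.0372, 8.7524], 'grip_width': -0.003, 'grip_force': 4.6684, 'joint_pos': [0.2631, 0.4833, -0.1205, 0.96, 0.0297, 0.3028]}
0.05 [[0.5678 0.1634 0.05  ]]
0.055 [[0.5644 0.1669 0.055 ]]
0.06 [[0.5611 0.1704 0.06  ]]
0.065 [[0.5578 0.174  0.065 ]]
```

Contact with the box top (z 50) came at a reported TCP z of 26, so the real tip is 24 mm above the reading. I'll use tip z = eef z + 24 from here.

Request:
servo_tool(rows=[[[0,0,-20,0,0],[0,0,-46,0,0],[-40,-2,-46,0,0],[-80,-3,-46,0,0],[-80,-3,-46,0,0],[-80,-3,-46,0,0],[-80,-3,-30,0,0],[-80,-3,-22,0,0],[-80,-3,-22,0,0],[-80,-3,-22,0,0]]])

```text
time: 14.4
eef_pos: [0.6472, 0.1565, 0.0473]
eef_rot: [-0.062, -3.139, -0.048]
force: [-0.6, -0.2, 0.8]
grip_width: -0.0
grip_force: 0.0
```

Request:
servo_tool(rows=[[[9,0,0,0,0],[18,0,0,0,0],[25,0,0,0,0],[32,0,0,0,0],[39,0,0,0,0],[46,0,0,0,0],[53,0,0,0,0],[59,0,0,0,0],[62,0,0,0,0],[62,0,0,0,0]]])

```text
time: 15.65
eef_pos: [0.5871, 0.1588, 0.0476]
eef_rot: [0.063, 3.139, 0.047]
force: [15.1, -2.7, -6.8]
grip_width: 0.003
grip_force: 7.8
```

```bash
python3 - <<'E'
from h import *
st()
d=get_image('scene');w=world(d);m=hsvm(d,(20,130,90),(36,255,255),(205,240,290,310));p=w[(m>0)&(w[...,2]>.06)&(w[...,2]<.09)&(w[...,1]<.2)]; print(len(p),rect(p), p.min(0),p.max(0))
E
```

```text
{'time': 15.65, 'eef_pos': [0.5871, 0.1588, 0.0476], 'eef_rot': [0.0626, 3.1389, 0.0473], 'force': [15.0596, -2.6646, -6.7803], 'grip_width': 0.0026, 'grip_force': 7.7581, 'joint_pos': [0.2481, 0.4971, -0.0391, 1.025, 0.0286, 0.2882]}
369 (array([568. , 165.1]), array([47.5, 40.5]), 87.48) [0.54765932 0.14144202 0.06093091] [0.5892093  0.18891889 0.08431447]
```

Request:
servo_tool(rows=[[[-14,2,0,0,0],[-29,4,0,0,0],[-29,4,6,0,0],[-29,4,9,0,0],[-29,4,12,0,0],[-29,4,14,0,0],[-29,4,16,0,0],[-29,4,18,0,0],[-29,4,19,0,0],[-29,4,19,0,0]]])

```text
time: 16.95
eef_pos: [0.6144, 0.1623, 0.0288]
eef_rot: [-0.062, -3.139, -0.048]
force: [-5.2, -3.3, 11.3]
grip_width: 0.002
grip_force: 5.4
```

```bash
python3 - <<'E'
from h import *
go(615.3,162.9,28)
d=get_image('scene');w=world(d);m=hsvm(d,(0,150,80),(8,255,255),(140,270,240,380)); p=w[m>0]; print(np.nanpercentile(p,[3,97],axis=0).round(4))
E
```

```text
{'time': 16.95, 'eef_pos': [0.6144, 0.1623, 0.0288], 'eef_rot': [-0.0622, -3.139, -0.0477], 'force': [-5.1508, -3.2573, 11.3446], 'grip_width': 0.002, 'grip_force': 5.4404, 'joint_pos': [0.2423, 0.5674, 0.0274, 1.0245, 0.0298, 0.2821]}
toolx yaw 177.73 tilt 1.74 shift [-0.8  0.6  0.8] spin None
[[0.5616 0.2279 0.0453]
 [0.5694 0.3614 0.0642]]
```

Request:
servo_tool(rows=[[[0,0,-40,0,0],[0,0,-90,-10,0],[0,0,-140,-20,0],[20,-40,-180,-30,0],[40,-80,-200,-40,0],[70,-120,-200,-50,0],[107,-166,-200,-60,0],[107,-166,-200,-70,0],[107,-166,-200,-80,0],[107,-166,-200,-90,0]]])

```text
time: 18.25
eef_pos: [0.5014, -0.0055, 0.2235]
eef_rot: [-2.169, 2.244, 0.035]
force: [-0.0, 0.3, 0.2]
grip_width: 0.002
grip_force: 0.0
```

Request:
servo_tool(rows=[[[0,0,0,-10.5,0],[0,0,0,-21,0],[0,0,0,-31.5,0],[0,0,0,-42,0],[0,0,0,-52.5,0],[0,0,0,-63,0],[0,0,0,-73.5,0],[0,0,0,-84,0],[0,0,0,-90,0],[0,0,0,-90,0]]])

```text
time: 19.5
eef_pos: [0.5014, -0.0053, 0.2234]
eef_rot: [-3.111, 0.063, 0.003]
force: [-0.0, -0.3, -0.5]
grip_width: -0.0
grip_force: 0.0
```

```bash
cat >> h.py <<'E'
def zax():
    print('tool z',R.from_rotvec(telemetry.observe()['eef_rot']).as_matrix()[:,2].round(4))
E
python3 - <<'E'
from h import *
go(500,0,229); zax()
for n in('scene','top'):
    d=get_image(n); cv2.imwrite(f'pics/{n}2.png',d['pixels']); np.savez(n+'2.npz',**d)
w=world(d)
m=hsvm(d,(3,150,150),(18,255,255),(400,240,540,350)); c=big(m); print('handle',rect(ray(d,c,.025)),len(c)); p=w[(m>0)&(w[...,2]>.018)]; print(rect(p))
m=hsvm(d,(20,130,90),(36,255,255),(205,180,265,240)); p=w[(m>0)&(w[...,2]>.06)&(w[...,2]<.072)]; print('plate',len(p),rect(p))
E
```

```text
{'time': 19.5, 'eef_pos': [0.5014, -0.0053, 0.2234], 'eef_rot': [-3.1105, 0.063, 0.0025], 'force': [-0.0325, -0.2838, -0.542], 'grip_width': -0.0001, 'grip_force': 0.0, 'joint_pos': [-0.0312, 0.2156, 0.0096, 1.3668, 0.0304, -3.1323]}
toolx yaw -2.32 tilt 1.74 shift [-1.6 -5.4 -5.4] spin None
tool z [-0.001   0.0304 -0.9995]
handle (array([ 413.3, -383. ]), array([21.1, 62.5]), 3.45) 80
(array([ 413.4, -385.6]), array([20.8, 60.3]), 4.4)
plate 0 (array([0., 0.]), array([0., 0.]), 0.0)
```

Request:
servo_tool(rows=[[[0,0,0,-4,1],[0,0,0,-4,1],[0,0,0,-4,1],[0,0,0,-4,1],[0,0,0,-4,1],[0,0,0,-4,1],[0,0,0,-4,1],[0,0,0,-4,1],[0,0,0,-4,1],[0,0,0,-4,1]]])

```text
time: 20.85
eef_pos: [0.5011, 0.0103, 0.2235]
eef_rot: [-3.124, -0.012, 0.001]
force: [0.4, 1.1, -0.4]
grip_width: 0.999
grip_force: 0.0
```

```bash
python3 - <<'E'
from h import *
zax()
go(413.5,-383,220,95)
d=dict(np.load('top2.npz'));w=world(d)
v=d['pixels']; cv2.imwrite('pics/pc.png',cv2.resize(v[180:330,400:520],(640,800)[0:2],interpolation=cv2.INTER_NEAREST) if 0 else cv2.resize(v[190:330,410:510],None,fx=4,fy=4,interpolation=cv2.INTER_CUBIC))
m=hsvm(d,(20,130,90),(36,255,255),(205,180,265,240)); p=w[(m>0)]; print('plate',len(p),np.nanmedian(p,0))
E
```

```text
tool z [-6.000e-04  1.720e-02 -9.999e-01]
{'time': 20.85, 'eef_pos': [0.5011, 0.0103, 0.2235], 'eef_rot': [-3.1244, -0.0122, 0.0009], 'force': [0.3594, 1.0934, -0.4018], 'grip_width': 0.9988, 'grip_force': 0.0, 'joint_pos': [0.0088, 0.2139, 0.0078, 1.3652, 0.0172, -3.1406]}
toolx yaw 0.45 tilt 0.98 shift [-90.7 392.6  -3.2] spin [np.float64(265.4), np.float64(-94.6)]
plate 0 [nan nan nan]
  return np.nanmean(a, axis, out=out, keepdims=keepdims)
```

View pics/pc.png

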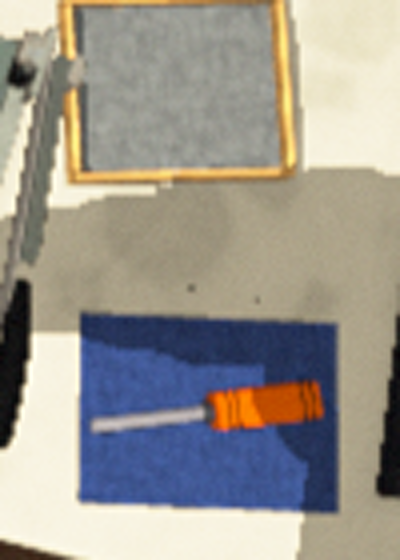

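The crop shows the punch on its pad: the nose tip is at (95,425) and the handle at (268,405). The grey frame of the tray is above it. Tilt is down to 1°, so I'll do one more correction.

Request:
servo_tool(rows=[[[0,0,0,-3,1],[0,0,0,-3,1],[0,0,0,-3,1],[0,0,0,-3,1],[0,0,0,-3,1],[0,0,0,-3,1],[0,0,0,-3,1],[0,0,0,-3,1],[0,0,0,-3,1],[0,0,0,-3,1]]])

```text
time: 22.1
eef_pos: [0.5005, 0.0232, 0.2234]
eef_rot: [-3.135, -0.065, -0.0]
force: [0.5, -0.3, -0.4]
grip_width: 1.002
grip_force: 0.0
```

```bash
python3 - <<'E'
from h import *
zax()
d=dict(np.load('top2.npz'));w=world(d)
m=hsvm(d,(3,150,110),(18,255,255),(450,270,510,310)); c=big(m)
nose=np.array([[410+95/4,190+425/4]]); hd=ray(d,c,.025)[:,:2]; print(rect(hd), 'tip',ray(d,nose,.014)[0,:2])
tip=ray(d,nose,.014)[0,:2]; h=np.array(cv2.minAreaRect((hd*1000).astype(np.float32))[0])/1000; v=tip-h; print('axis ang',np.degrees(np.arctan2(v[1],v[0])),np.linalg.norm(v))
go(*(h*1000),220,np.degrees(np.arctan2(v[1],v[0])))
E
```

```text
tool z [-1.e-04  6.e-03 -1.e+00]
(array([ 413.7, -383. ]), array([21.6, 62.7]), 6.13) tip [ 0.40339696 -0.28935704]
axis ang 96.30582461479767 0.09425408073251824
{'time': 22.1, 'eef_pos': [0.5005, 0.0232, 0.2234], 'eef_rot': [-3.1349, -0.0648, -0.0001], 'force': [0.5499, -0.3411, -0.3602], 'grip_width': 1.0017, 'grip_force': 0.0, 'joint_pos': [0.0423, 0.213, 0.0066, 1.3643, 0.006, -3.1406]}
toolx yaw 2.37 tilt 0.35 shift [-103.5  402.4    0.9] spin [np.float64(266.1), np.float64(-93.9)]
```

Request:
servo_tool(rows=[[[-12,45,0,9,0.6],[-24,90,0,18,0.6],[-36,135,0,27,0.6],[-48,180,0,36,0.6],[-60,225,0,45,0.6],[-71,270,0,54,0.6],[-82,315,0,63,0.6],[-93,360,0,72,0.6],[-103.5,402,0,81,0.6],[-103.5,402,0,86,0.6]]])

```text
time: 23.35
eef_pos: [0.4128, -0.3851, 0.2203]
eef_rot: [-2.331, 2.1, 0.007]
force: [1.3, 0.2, -0.2]
grip_width: 0.596
grip_force: 0.0
```

```bash
python3 - <<'E'
from h import *
zax(); go(413.7,-384,-18,-83.7)
E
```

```text
tool z [-7.0e-04  6.2e-03 -1.0e+00]
{'time': 23.35, 'eef_pos': [0.4128, -0.3851, 0.2203], 'eef_rot': [-2.331, 2.1, 0.0074], 'force': [1.3284, 0.199, -0.2281], 'grip_width': 0.5957, 'grip_force': 0.0, 'joint_pos': [-0.7531, 0.3535, 0.1872, 1.4092, 0.004, -2.4281]}
toolx yaw -84.03 tilt 0.36 shift [  0.5  -1.  238.3] spin [np.float64(359.7), np.float64(-0.3)]
```

Request:
servo_tool(rows=[[[0,-1,40,0,0.6],[0,-1,80,0,0.6],[0,-1,120,0,0.6],[0,-1,160,0,0.6],[0,-1,190,0,0.6],[0,-1,205,0,0.6],[0,-1,216,0,0.6],[0,-1,226,0,0.6],[0,-1,226,0,0.6],[0,-1,226,0,0.6]]])

```text
time: 24.6
eef_pos: [0.4156, -0.3818, -0.0031]
eef_rot: [-2.338, 2.092, 0.002]
force: [-2.9, 6.6, 23.1]
grip_width: 0.6
grip_force: 11.6
```

```bash
python3 - <<'E'
from h import *
go(413.7,-384,-18,-83.7)
d=get_image('scene'); cv2.imwrite('pics/g1.png',cv2.resize(d['pixels'][100:260,340:500],(640,640)[0:2],interpolation=cv2.INTER_CUBIC)[:600])
E
```

```text
{'time': 24.6, 'eef_pos': [0.4156, -0.3818, -0.0031], 'eef_rot': [-2.3381, 2.0916, 0.0023], 'force': [-2.9286, 6.5834, 23.0937], 'grip_width': 0.5996, 'grip_force': 11.5996, 'joint_pos': [-0.7457, 0.4708, -0.2227, 0.8788, 0.0044, -2.4277]}
toolx yaw -83.63 tilt 0.27 shift [ 2.   2.2 14.9] spin [np.float64(0.1), np.float64(-359.9)]
```

View pics/g1.png

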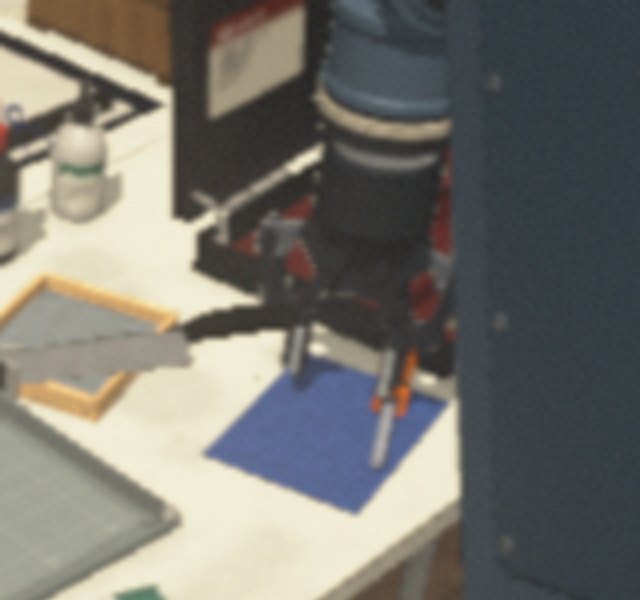

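The finger is pressing on something, and the handle shows to the right of the right finger at (405,385), so the punch may have moved. I'll lift and measure again.

Request:
servo_tool(rows=[[[0,0,-25,0,1],[0,0,-60,0,1],[0,0,-120,0,1],[0,80,-140,0,1],[0,160,-140,0,1],[0,160,-140,0,1],[0,160,-140,0,1],[0,160,-140,0,1],[0,160,-140,0,1],[0,160,-140,0,1]]])

```text
time: 25.9
eef_pos: [0.2564, -0.3997, 0.1347]
eef_rot: [-2.339, 2.09, 0.007]
force: [-0.6, 0.4, 0.8]
grip_width: 1.002
grip_force: 0.0
```

```bash
cat >> h.py <<'E'
def punch():
    for n,bx in (('top',(400,230,540,350)),('scene',(390,170,470,240))):
        d=get_image(n); w=world(d); m=hsvm(d,(3,150,110),(18,255,255),bx)
        cv2.imwrite('pics/p_%s.png'%n,cv2.resize(d['pixels'][bx[1]:bx[3],bx[0]:bx[2]],None,fx=4,fy=4))
        if m.sum()==0: continue
        p=w[(m>0)&(w[...,2]>.012)&(w[...,2]<.05)]; print(n,'handle cloud',len(p),rect(p),np.nanpercentile(p,[2,98],axis=0).round(4))
        c=big(m); print('contour@.025',len(c),rect(ray(d,c,.025)))
E
python3 - <<'E'
from h import *
st(); punch()
E
```

```text
{'time': 25.9, 'eef_pos': [0.2564, -0.3997, 0.1347], 'eef_rot': [-2.3392, 2.0903, 0.0066], 'force': [-0.6015, 0.3669, 0.7781], 'grip_width': 1.0018, 'grip_force': 0.0, 'joint_pos': [-1.0027, 0.193, -0.244, 1.1391, 0.0032, -2.6858]}
top handle cloud 267 (array([ 458.4, -402.9]), array([285.5, 109.7]), 32.28) [[ 0.3754 -0.4464  0.0146]
 [ 0.5005 -0.3874  0.0271]]
contour@.025 69 (array([ 389.3, -414.7]), array([23.1, 64.8]), 14.0)
scene handle cloud 112 (array([ 391.1, -425.8]), array([20.4, 75.2]), 14.69) [[ 0.375  -0.4564  0.0154]
 [ 0.4025 -0.3887  0.0255]]
contour@.025 45 (array([ 386.1, -406.9]), array([20.4, 82.7]), 14.71)
```

```bash
python3 - <<'E'
from h import *
zax(); go(389.5,-414.5,100,-76)
E
```

```text
tool z [-2.0e-04  6.2e-03 -1.0e+00]
{'time': 26.0, 'eef_pos': [0.2562, -0.3997, 0.1347], 'eef_rot': [-2.3388, 2.0907, 0.0067], 'force': [0.253, 0.1919, -0.7896], 'grip_width': 0.9991, 'grip_force': 0.0, 'joint_pos': [-1.0031, 0.1928, -0.2443, 1.1391, 0.0032, -2.6858]}
toolx yaw -83.59 tilt 0.36 shift [  29.8 -130.8   34.6] spin [np.float64(352.4), np.float64(-7.6)]
```

View pics/p_top.png

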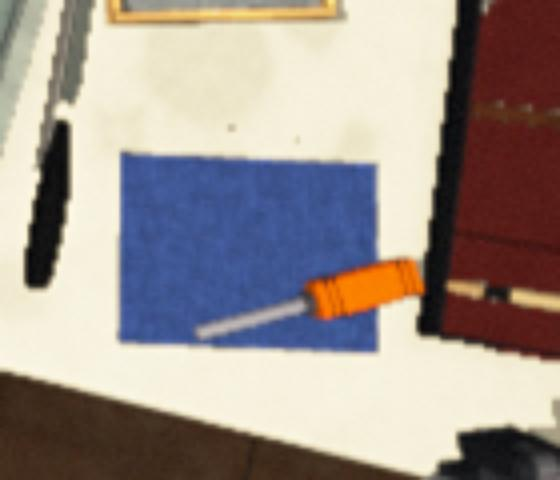

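The crop shows the punch knocked aside. The handle is at (365,290), reaching past the right edge of the pad almost to the case, and the tip is at (200,333). I'll grasp it at its new place.

Request:
servo_tool(rows=[[[12,-60,0,-7.6,0.6],[25,-130,0,-7.6,0.6],[25,-130,0,-7.6,0.6],[25,-130,0,-7.6,0.6],[25,-130,50,-7.6,0.6],[25,-130,90,-7.6,0.6],[25,-130,115,-7.6,0.6],[25,-130,132,-7.6,0.6],[25,-130,145,-7.6,0.6],[25,-130,145,-7.6,0.6]]])

```text
time: 27.25
eef_pos: [0.3867, -0.4091, -0.0106]
eef_rot: [-2.471, 1.933, 0.008]
force: [-0.1, 1.1, 0.6]
grip_width: 0.6
grip_force: 0.0
```

```bash
python3 - <<'E'
from h import *
go(388.3,-409.7,-18,-76)
E
```

```text
{'time': 27.25, 'eef_pos': [0.3867, -0.4091, -0.0106], 'eef_rot': [-2.4706, 1.9328, 0.0076], 'force': [-0.1442, 1.1477, 0.6127], 'grip_width': 0.5998, 'grip_force': 0.0, 'joint_pos': [-0.816, 0.4794, -0.2302, 0.8667, 0.004, -2.6299]}
toolx yaw -76.07 tilt 0.39 shift [ 1.  -1.4  7.4] spin [np.float64(359.9), np.float64(-0.1)]
```

Request:
servo_tool(rows=[[[1,-1,4,0,0.6],[1,-1,7,0,0.6],[1,-1,7,0,0.4],[1,-1,7,0,0.1],[1,-1,7,0,0.1],[1,-1,7,0,0.1],[1,-1,7,0,0.1],[1,-1,7,0,0.1],[1,-1,7,0,0.1],[1,-1,7,0,0.1]]], force=80)

```text
time: 28.5
eef_pos: [0.3891, -0.4101, -0.0167]
eef_rot: [-2.471, 1.932, 0.005]
force: [-0.6, 1.3, 6.5]
grip_width: 0.239
grip_force: 79.0
```

Request:
servo_tool(rows=[[[0,0,-15,0,0.1],[0,0,-60,0,0.1],[0,0,-110,0,0.1],[0,0,-160,6,0.1],[0,0,-210,12,0.1],[0,0,-243,20,0.1],[-50,-16,-243,28,0.1],[-100,-31,-243,36,0.1],[-150,-47,-243,44,0.1],[-200,-63,-243,52,0.1]]])

```text
time: 29.75
eef_pos: [0.4015, -0.2006, 0.2281]
eef_rot: [-1.368, 2.824, 0.007]
force: [0.4, -0.3, -0.6]
grip_width: 0.237
grip_force: 78.4
```

```bash
python3 - <<'E'
from h import *
go(435,354,226,177.7)
E
```

```text
{'time': 29.75, 'eef_pos': [0.4015, -0.2006, 0.2281], 'eef_rot': [-1.368, 2.8244, 0.0073], 'force': [0.3607, -0.269, -0.6232], 'grip_width': 0.2367, 'grip_force': 78.4032, 'joint_pos': [-0.4674, 0.1061, -0.1092, 1.3571, 0.0055, -1.3696]}
toolx yaw -128.31 tilt 0.33 shift [-455.9  317.5    5.2] spin [np.float64(54.0), np.float64(-306.0)]
```

Request:
servo_tool(rows=[[[-50,35,0,6,0.1],[-100,70,0,12,0.1],[-150,105,0,18,0.1],[-200,140,0,24,0.1],[-250,175,0,30,0.1],[-300,210,0,36,0.1],[-350,245,0,42,0.1],[-400,280,0,48,0.1],[-456,317.5,0,54,0.1],[-456,317.5,0,54,0.1]]])

```text
time: 31.0
eef_pos: [0.4319, 0.3558, 0.2303]
eef_rot: [-0.052, -3.14, -0.01]
force: [-0.1, -0.6, -0.8]
grip_width: 0.235
grip_force: 78.7
```

```bash
python3 - <<'E'
from h import *
go(435,354,90,177.7)
E
```

```text
{'time': 31.0, 'eef_pos': [0.4319, 0.3558, 0.2303], 'eef_rot': [-0.0524, -3.1405, -0.0097], 'force': [-0.1064, -0.5678, -0.8277], 'grip_width': 0.2353, 'grip_force': 78.6664, 'joint_pos': [0.686, 0.3342, 0.185, 1.4181, 0.0052, 0.7193]}
toolx yaw 178.09 tilt 0.36 shift [ -3.3  -2.6 140.3] spin [np.float64(0.4), np.float64(-359.6)]
```

Request:
servo_tool(rows=[[[-3,-2.6,40,0.4,0.1],[-3,-2.6,80,0.4,0.1],[-3,-2.6,120,0.4,0.1],[-3,-2.6,150,0.4,0.1],[-3,-2.6,170,0.4,0.1],[-3,-2.6,182,0.4,0.1],[-3,-2.6,188,0.4,0.1],[-3,-2.6,188,0.4,0.1],[-3,-2.6,188,0.4,0.1],[-3,-2.6,188,0.4,0.1]]])

```text
time: 32.25
eef_pos: [0.4358, 0.3512, 0.0429]
eef_rot: [0.066, 3.14, 0.01]
force: [0.0, -0.2, -1.2]
grip_width: 0.236
grip_force: 78.7
```

```bash
python3 - <<'E'
from h import *
zax(); go(435.3,354,42,177.7)
t=get_image('top'); s=get_image('scene'); np.savez('t3.npz',**t); np.savez('s3.npz',**s)
A=cv2.resize(t['pixels'][190:270,100:200],(400,320),interpolation=cv2.INTER_CUBIC); B=cv2.resize(s['pixels'][290:410,100:250],(400,320),interpolation=cv2.INTER_CUBIC)
cv2.imwrite('pics/in1.png',cv2.resize(np.hstack([A,B]),(800,320)))
for n,d in(('top',t),('scene',s)):
    w=world(d); m=(abs(w[...,1]-.354)<.03)&(w[...,0]>.43)&(w[...,0]<.56)&(w[...,2]>.05)&(w[...,2]<.1)
    for x in np.arange(.44,.56,.01):
        q=w[m&(abs(w[...,0]-x)<.005)]
        if len(q): print(n,x.round(3),len(q),np.percentile(q[:,1:],[5,50,95],axis=0).round(4).tolist())
E
```

```text
tool z [ 6.0e-04  6.5e-03 -1.0e+00]
{'time': 32.25, 'eef_pos': [0.4358, 0.3512, 0.0429], 'eef_rot': [0.0665, 3.1404, 0.0103], 'force': [0.046, -0.1668, -1.1751], 'grip_width': 0.2357, 'grip_force': 78.675, 'joint_pos': [0.6755, 0.4133, -0.1838, 0.9691, 0.0047, 0.7178]}
toolx yaw 177.57 tilt 0.37 shift [0.6 2.7 0.9] spin [np.float64(359.9), np.float64(-0.1)]
top 0.44 1 [[0.3353, 0.0851], [0.3353, 0.0851], [0.3353, 0.0851]]
top 0.45 26 [[0.3398, 0.0645], [0.3417, 0.0805], [0.3507, 0.0851]]
top 0.46 24 [[0.3441, 0.0736], [0.3494, 0.0772], [0.3556, 0.0804]]
top 0.47 20 [[0.3463, 0.074], [0.3488, 0.076], [0.3524, 0.0787]]
top 0.48 19 [[0.3463, 0.0734], [0.3492, 0.0752], [0.3533, 0.0782]]
top 0.49 16 [[0.3458, 0.071], [0.3473, 0.0753], [0.3505, 0.0789]]
top 0.5 20 [[0.3445, 0.0744], [0.348, 0.0759], [0.3515, 0.0789]]
top 0.51 18 [[0.3447, 0.074], [0.3469, 0.0766], [0.3514, 0.0787]]
top 0.52 17 [[0.3443, 0.0717], [0.3468, 0.0753], [0.3491, 0.0789]]
scene 0.44 48 [[0.3399, 0.0783], [0.3434, 0.0844], [0.3738, 0.0957]]
scene 0.47 1 [[0.3532, 0.075], [0.3532, 0.075], [0.3532, 0.075]]
scene 0.48 11 [[0.3492, 0.0721], [0.3516, 0.0752], [0.3534, 0.076]]
scene 0.5 10 [[0.3482, 0.0727], [0.3505, 0.0743], [0.3521, 0.0754]]
scene 0.51 30 [[0.3446, 0.0719], [0.3491, 0.0755], [0.3513, 0.0774]]
scene 0.52 25 [[0.3445, 0.0718], [0.3479, 0.0755], [0.3508, 0.0771]]
scene 0.53 1 [[0.3467, 0.0743], [0.3467, 0.0743], [0.3467, 0.0743]]
```

View pics/in1.png

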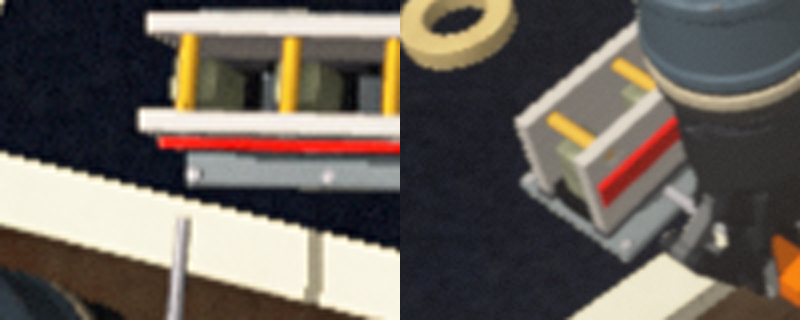

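Left panel: the nose tip is at (183,220) and the left pin at (187,75), so the punch is level and nearly in line. I'll measure the lateral error against the pins with the same camera.

```bash
cat >> h.py <<'E'
def pins(d,bx=(130,185,215,235)):
    "pin centre lines from colour, cast on axis-height+~3 plane; returns lateral coordinate at x=.6 along cradle x"
    a=np.radians(-2.3); X=np.array([np.cos(a),np.sin(a)]);Y=np.array([-X[1],X[0]])
    m=hsvm(d,(15,130,120),(34,255,255),bx); n,l,s,c=cv2.connectedComponentsWithStats(m)
    for i in range(1,n):
        if s[i,4]>25:
            v,u=np.nonzero(l==i); p=ray(d,np.stack([u,v],1),.077)[:,:2]-[.600,.2913]
            print('pin cradle y',(np.median(p@Y)*1000).round(2),'fit slope',np.polyfit(p@X,p@Y,1).round(4),'n',s[i,4],'x',((p@X).min()*1000).round(1),((p@X).max()*1000).round(1))
def nose(d,y0,x0=.46,x1=.56):
    a=np.radians(-2.3); X=np.array([np.cos(a),np.sin(a)]);Y=np.array([-X[1],X[0]])
    w=world(d); m=(abs(w[...,1]-y0)<.015)&(w[...,0]>x0)&(w[...,0]<x1)&(w[...,2]>.06)&(w[...,2]<.1)
    v,u=np.nonzero(m); p=ray(d,np.stack([u,v],1),.077)[:,:2]-[.600,.2913]; f=np.polyfit(p@X,p@Y,1)
    print('nose slope',f.round(4),'lateral at tip',((p@Y)[(p@X)>(p@X).max()-.03].mean()*1000).round(2),'tip x',((p@X).max()*1000).round(1),'z',np.percentile(w[m][:,2],[50,90]).round(4))
E
python3 - <<'E'
from h import *
d=dict(np.load('t3.npz')); pins(d); nose(d,.348)
d=dict(np.load('top0.npz')); pins(d)
E
```

```text
pin cradle y 55.58 fit slope [-0.0053  0.0556] n 88 x -17.4 22.8
pin cradle y -0.21 fit slope [ 0.0076 -0.0002] n 88 x -16.0 24.2
pin cradle y -55.69 fit slope [-0.0183 -0.0556] n 89 x -16.7 23.5
nose slope [-0.0157  0.0504] lateral at tip 51.92 tip x -78.6 z [0.0759 0.0785]
pin cradle y 55.63 fit slope [-0.0039  0.0557] n 87 x -17.4 22.8
pin cradle y -0.13 fit slope [ 0.0158 -0.0002] n 87 x -16.0 24.2
pin cradle y -55.74 fit slope [-0.0256 -0.0556] n 88 x -16.7 23.5
```

Request:
servo_tool(rows=[[[0,2.5,-0.5,-0.8,0.1],[0,2.5,-0.5,-0.8,0.1],[-5,2.5,-0.5,-0.8,0.1],[-12,2.5,-0.5,-0.8,0.1],[-20,2.5,-0.5,-0.8,0.1],[-27,2.5,-0.5,-0.8,0.1],[-32,2.5,-0.5,-0.8,0.1],[-35,2.5,-0.5,-0.8,0.1],[-35,2.5,-0.5,-0.8,0.1],[-35,2.5,-0.5,-0.8,0.1]]])

```text
time: 33.6
eef_pos: [0.4704, 0.352, 0.0429]
eef_rot: [-0.045, -3.141, -0.009]
force: [0.3, 0.1, -0.3]
grip_width: 0.233
grip_force: 78.7
```

```bash
python3 - <<'E'
from h import *
go(435.3,354,42,178.3)
t=get_image('top'); pins(t); nose(t,.350,.49,.562)
s=get_image('scene'); w=world(s); m=(abs(w[...,1]-.350)<.015)&(w[...,0]>.49)&(w[...,0]<.56)&(w[...,2]>.06)&(w[...,2]<.1); p=w[m]; print(len(p), np.median(p,0), np.polyfit(p[:,0],p[:,1],1))
E
```

```text
{'time': 33.6, 'eef_pos': [0.4704, 0.352, 0.0429], 'eef_rot': [-0.0445, -3.141, -0.0094], 'force': [0.3205, 0.1297, -0.2864], 'grip_width': 0.2332, 'grip_force': 78.6788, 'joint_pos': [0.6396, 0.4668, -0.1001, 1.0004, 0.0049, 0.6679]}
toolx yaw 178.38 tilt 0.34 shift [35.2  1.   0.9] spin [np.float64(0.1), np.float64(-359.9)]
pin cradle y 55.58 fit slope [-0.0053  0.0556] n 88 x -17.4 22.8
pin cradle y -0.21 fit slope [ 0.0076 -0.0002] n 88 x -16.0 24.2
pin cradle y -55.74 fit slope [-0.0256 -0.0556] n 88 x -16.7 23.5
nose slope [0.0165 0.0563] lateral at tip 55.21 tip x -43.7 z [0.0755 0.0789]
64 [0.54703733 0.35168424 0.07508137] [-0.06345744  0.38539707]
```

Request:
servo_tool(rows=[[[-5,0,0,0,0.1],[-10,0,0,0,0.1],[-14,0,0,0,0.1],[-18,0,0,0,0.1],[-22,0,0,0,0.1],[-26,0,0,0,0.1],[-30,0,0,0,0.1],[-34,-0.1,0,0,0.1],[-38,-0.2,0,0,0.1],[-40,-0.2,0,0,0.1]]])

```text
time: 34.95
eef_pos: [0.5096, 0.3506, 0.0425]
eef_rot: [-0.044, -3.139, -0.009]
force: [-8.2, 0.4, 1.6]
grip_width: 0.234
grip_force: 78.9
```

```bash
python3 - <<'E'
from h import *
go(435.3,354,42,178.3)
t=get_image('top'); pins(t); nose(t,.350,.52,.562)
E
```

```text
{'time': 34.95, 'eef_pos': [0.5096, 0.3506, 0.0425], 'eef_rot': [-0.0441, -3.1389, -0.0092], 'force': [-8.1819, 0.3807, 1.5654], 'grip_width': 0.2343, 'grip_force': 78.9059, 'joint_pos': [0.5992, 0.5287, -0.0004, 1.0403, 0.0062, 0.6273]}
toolx yaw 178.39 tilt 0.36 shift [74.4  1.3  0.7] spin [np.float64(0.1), np.float64(-359.9)]
pin cradle y 55.88 fit slope [-0.0709  0.0594] n 43 x 38.2 54.2
pin cradle y 55.3 fit slope [0.0423 0.055 ] n 55 x -1.8 22.8
pin cradle y -0.35 fit slope [ 0.0078 -0.0003] n 90 x -16.0 24.2
pin cradle y -55.79 fit slope [-0.0274 -0.0557] n 89 x -16.7 23.5
nose slope [0.1702 0.0638] lateral at tip 54.84 tip x -41.5 z [0.0753 0.0782]
```

Request:
servo_tool(rows=[[[-3,0,0,0,0.1],[-6,0,0,0,0.1],[-9,0,0,0,0.1],[-12,-0.1,0,0,0.1],[-15,-0.2,0,0,0.1],[-18,-0.3,0,0,0.1],[-20,-0.3,0,0,0.1],[-22,-0.3,0,0,0.1],[-22,-0.3,0,0,0.1],[-22,-0.3,0,0,0.1]]])

```text
time: 36.25
eef_pos: [0.5318, 0.3498, 0.0426]
eef_rot: [-0.044, -3.139, -0.009]
force: [-6.6, -0.1, 0.9]
grip_width: 0.235
grip_force: 78.9
```

```bash
python3 - <<'E'
from h import *
go(435.3,354,42,178.3)
t=get_image('top'); pins(t)
E
```

```text
{'time': 36.25, 'eef_pos': [0.5318, 0.3498, 0.0426], 'eef_rot': [-0.0441, -3.1393, -0.0094], 'force': [-6.5916, -0.0572, 0.9369], 'grip_width': 0.2355, 'grip_force': 78.8966, 'joint_pos': [0.5786, 0.5636, 0.0582, 1.0637, 0.0061, 0.6067]}
toolx yaw 178.39 tilt 0.36 shift [96.5  1.5  0.8] spin [np.float64(0.1), np.float64(-359.9)]
pin cradle y 56.05 fit slope [-0.046   0.0586] n 45 x 38.2 54.2
pin cradle y -0.28 fit slope [ 0.0138 -0.0003] n 89 x -16.0 24.2
pin cradle y -55.79 fit slope [-0.0237 -0.0557] n 87 x -16.7 23.5
```

Request:
servo_tool(rows=[[[-1,0,0,0,0.1],[-2,0,0,0,0.1],[-3,0,0,0,0.1],[-3,0,0,0,0.1],[-3,0,0,0,0.1],[-3,0,0,0,0.1],[-3,0,0,0,0.1],[-3,0,0,0,0.1],[-3,0,0,0,0.1],[-3,0,0,0,0.1]]])

```text
time: 37.55
eef_pos: [0.5346, 0.3497, 0.0425]
eef_rot: [-0.044, -3.139, -0.009]
force: [-7.7, 0.4, 1.9]
grip_width: 0.235
grip_force: 78.9
```

```bash
python3 - <<'E'
from h import *
go(435.3,354,42,178.3)
t=get_image('top'); pins(t,(130,150,215,235))
E
```

```text
{'time': 37.55, 'eef_pos': [0.5346, 0.3497, 0.0425], 'eef_rot': [-0.044, -3.1391, -0.0094], 'force': [-7.6632, 0.4011, 1.9037], 'grip_width': 0.2353, 'grip_force': 78.9078, 'joint_pos': [0.576, 0.5685, 0.0664, 1.0671, 0.0061, 0.604]}
toolx yaw 178.39 tilt 0.36 shift [99.4  1.5  0.8] spin [np.float64(0.1), np.float64(-359.9)]
pin cradle y 56.05 fit slope [-0.0193  0.0574] n 111 x 38.2 83.5
pin cradle y -0.28 fit slope [ 0.0138 -0.0003] n 89 x -16.0 24.2
pin cradle y -55.74 fit slope [-0.02   -0.0557] n 90 x -16.7 23.5
```

Request:
servo_tool(rows=[[[-1.5,0,0,0,0.1],[-1.5,0,0,0,0.1],[10,0,0,0,0.1],[30,0.3,0,0,0.1],[50,0.5,0,0,0.1],[67,0.5,0,0,0.1],[67,0.5,0,0,0.1],[67,-25,0,0,0.1],[68,-55,0,0,0.1],[68,-55,0,0,0.1]]])

```text
time: 38.85
eef_pos: [0.4666, 0.2951, 0.0427]
eef_rot: [0.048, 3.141, 0.009]
force: [0.2, 0.5, -0.8]
grip_width: 0.234
grip_force: 78.7
```

```bash
python3 - <<'E'
from h import *
go(435.3,354,42,178.3)
t=get_image('top'); pins(t,(130,150,215,235)); nose(t,.294,.49,.56)
E
```

```text
{'time': 38.85, 'eef_pos': [0.4666, 0.2951, 0.0427], 'eef_rot': [0.0478, 3.141, 0.009], 'force': [0.2286, 0.5042, -0.8202], 'grip_width': 0.2339, 'grip_force': 78.6759, 'joint_pos': [0.5611, 0.4004, -0.2041, 0.9629, 0.0047, 0.5916]}
toolx yaw 178.26 tilt 0.33 shift [33.1 57.9  1. ] spin [np.float64(360.0), np.float64(-0.0)]
pin cradle y 55.98 fit slope [-0.0209  0.0574] n 111 x 38.2 83.5
pin cradle y -0.28 fit slope [ 0.0138 -0.0003] n 89 x -16.0 24.2
pin cradle y -55.79 fit slope [-0.0274 -0.0557] n 89 x -16.7 23.5
nose slope [ 0.0007 -0.0018] lateral at tip -1.66 tip x -44.5 z [0.0754 0.0785]
```

Request:
servo_tool(rows=[[[0,1.2,0,0,0.1],[-5,1.2,0,0,0.1],[-12,1.2,0,0,0.1],[-16,1.2,0,0,0.1],[-20,1.2,0,0,0.1],[-25,1.2,0,0,0.1],[-30,1.1,0,0,0.1],[-35,1.1,0,0,0.1],[-40,1,0,0,0.1],[-45,1,0,0,0.1]]])

```text
time: 40.15
eef_pos: [0.51, 0.2963, 0.0422]
eef_rot: [-0.044, -3.139, -0.009]
force: [-7.9, 0.5, 1.7]
grip_width: 0.236
grip_force: 78.9
```

Request:
servo_tool(rows=[[[-4,0,0,0,0.1],[-8,0,0,0,0.1],[-12,-0.1,0,0,0.1],[-15,-0.2,0,0,0.1],[-18,-0.2,0,0,0.1],[-20,-0.2,0,0,0.1],[-21.5,-0.3,0,0,0.1],[-22.5,-0.3,0,0,0.1],[-22.5,-0.3,0,0,0.1],[-22.5,-0.3,0,0,0.1]]])

```text
time: 41.4
eef_pos: [0.5325, 0.2954, 0.0422]
eef_rot: [-0.044, -3.139, -0.009]
force: [-6.9, 1.4, 0.7]
grip_width: 0.234
grip_force: 78.9
```

```bash
python3 - <<'E'
from h import *
go(435.3,354,42,178.3)
t=get_image('top'); pins(t,(130,150,215,235)); np.savez('t4.npz',**t)
E
```

```text
{'time': 41.4, 'eef_pos': [0.5325, 0.2954, 0.0422], 'eef_rot': [-0.0439, -3.139, -0.0094], 'force': [-6.9254, 1.42, 0.7229], 'grip_width': 0.234, 'grip_force': 78.9231, 'joint_pos': [0.503, 0.5106, -0.0311, 1.0281, 0.0063, 0.531]}
toolx yaw 178.4 tilt 0.37 shift [98.8 55.8  0.7] spin [np.float64(0.1), np.float64(-359.9)]
pin cradle y 56.13 fit slope [-0.0145  0.0572] n 114 x 38.2 83.5
pin cradle y 0.33 fit slope [-0.0031  0.0005] n 106 x 37.5 82.7
pin cradle y -55.74 fit slope [-0.0256 -0.0556] n 88 x -16.7 23.5
```

Request:
servo_tool(rows=[[[-2,0,0,0,0.1],[-2,0,0,0,0.1],[10,0,0,0,0.1],[35,0.3,0,0,0.1],[60,0.5,0,0,0.1],[75,0.5,0,0,0.1],[80,0.5,0,0,0.1],[80,0,-50,0,0.1],[80,0,-110,0,0.1],[80,0,-185,0,0.1]]])

```text
time: 42.7
eef_pos: [0.4538, 0.2964, 0.217]
eef_rot: [0.045, 3.141, 0.01]
force: [1.1, 0.7, 0.1]
grip_width: 0.235
grip_force: 78.7
```

```bash
python3 - <<'E'
from h import *
go(411,-357,225,178.3-110)
t=get_image('top'); pins(t,(130,150,215,235))
E
```

```text
{'time': 42.7, 'eef_pos': [0.4538, 0.2964, 0.217], 'eef_rot': [0.0452, 3.141, 0.0095], 'force': [1.0953, 0.7173, 0.0532], 'grip_width': 0.2349, 'grip_force': 78.6532, 'joint_pos': [0.5756, 0.2964, 0.0995, 1.3704, 0.0049, 0.6043]}
toolx yaw 178.35 tilt 0.35 shift [  24.  -654.3  -12. ] spin [np.float64(110.1), np.float64(-249.9)]
pin cradle y 55.93 fit slope [-0.0253  0.0576] n 110 x 38.2 83.5
pin cradle y 0.32 fit slope [-0.0014  0.0003] n 105 x 37.5 82.7
pin cradle y -55.74 fit slope [-0.0256 -0.0556] n 88 x -16.7 23.5
```

Request:
servo_tool(rows=[[[2,-55,-12,-9,0.1],[5,-110,-12,-18,0.1],[8,-165,-12,-27,0.1],[11,-220,-12,-36,0.1],[13,-275,-12,-45,0.1],[15,-330,-12,-54,0.1],[17,-385,-12,-63,0.1],[19,-440,-12,-72,0.1],[21,-495,-12,-81,0.1],[24,-550,-12,-90,0.1]]])

```text
time: 44.0
eef_pos: [0.4144, -0.2518, 0.224]
eef_rot: [-2.182, 2.254, 0.005]
force: [2.0, 0.2, -1.0]
grip_width: 0.235
grip_force: 78.8
```

```bash
python3 - <<'E'
from h import *
go(411,-372,-16,-83.7)
E
```

```text
{'time': 44.0, 'eef_pos': [0.4144, -0.2518, 0.224], 'eef_rot': [-2.1824, 2.2537, 0.0052], 'force': [2.0377, 0.1945, -0.9713], 'grip_width': 0.2348, 'grip_force': 78.8246, 'joint_pos': [-0.5497, 0.1815, -0.0309, 1.3606, 0.0051, -2.0884]}
toolx yaw -91.84 tilt 0.32 shift [121.5  -0.4 239.3] spin [np.float64(351.9), np.float64(-8.1)]
```

Request:
servo_tool(rows=[[[60,0,0,-8,0.1],[121,0,0,-8,0.1],[121,0,40,-8,0.1],[121,0,85,-8,0.1],[121,0,130,-8,0.1],[121,0,175,-8,0.1],[121,0,205,-8,0.1],[121,0,222,-8,0.1],[121,0,230,-8,0.1],[121,0,232,-8,0.1]]])

```text
time: 45.25
eef_pos: [0.41, -0.3693, -0.0089]
eef_rot: [-2.329, 2.102, 0.006]
force: [0.1, 0.1, -0.3]
grip_width: 0.234
grip_force: 78.8
```

```bash
python3 - <<'E'
from h import *
go(411,-372,-16,-83.7)
E
```

```text
{'time': 45.25, 'eef_pos': [0.41, -0.3693, -0.0089], 'eef_rot': [-2.3288, 2.102, 0.0062], 'force': [0.123, 0.0841, -0.3252], 'grip_width': 0.2339, 'grip_force': 78.8316, 'joint_pos': [-0.7359, 0.4567, -0.2628, 0.8553, 0.0044, -2.409]}
toolx yaw -84.14 tilt 0.34 shift [ 2.9 -0.7  7. ] spin [np.float64(359.6), np.float64(-0.4)]
```

Request:
servo_tool(rows=[[[0,0,4,0,0.1],[0,0,7.5,0,0.1],[0,0,7.5,0,0.1],[0,0,7.5,0,0.5],[0,0,7.5,0,0.5],[0,0,7.5,0,0.5],[0,0,-10,0,0.5],[0,0,-60,0,0.5],[0,0,-110,0,0.5],[0,0,-160,0,0.5]]])

```text
time: 46.5
eef_pos: [0.4097, -0.3698, 0.1529]
eef_rot: [-2.329, 2.102, 0.006]
force: [1.9, -0.8, -0.8]
grip_width: 0.499
grip_force: 0.0
```

Request:
servo_tool(rows=[[[-40,0,-70,9,0.5],[-95,0,-76,18,0.5],[-150,0,-76,27,0.5],[-205,0,-76,36,0.5],[-260,0,-76,45,0.5],[-315,0,-76,54,0.5],[-370,-20,-76,63,0.5],[-425,-40,-76,72,0.5],[-480,-60,-76,81,0.5],[-535,-80,-76,90,0.5]]])

```text
time: 47.75
eef_pos: [0.4293, 0.1463, 0.2306]
eef_rot: [-0.188, 3.135, 0.01]
force: [0.3, -1.0, 0.9]
grip_width: 0.501
grip_force: 0.0
```

```bash
python3 - <<'E'
from h import *
go(602,347,180,177.7); punch()
t=get_image('top'); w=world(t); np.savez('t5.npz',**t)
cv2.imwrite('pics/s1.png',cv2.resize(t['pixels'][180:250,130:270],None,fx=5,fy=5,interpolation=cv2.INTER_CUBIC))
a=np.radians(-2.3); X=np.array([np.cos(a),np.sin(a)]);Y=np.array([-X[1],X[0]])
c=(w[...,:2]-[.6,.2913]); cx=c@X; cy=c@Y
for y0 in(.056,0,-.056):
    m=(abs(cx)<.02)&(abs(cy-y0)<.02)&(w[...,2]>.058)&(w[...,2]<.072); 
    if m.sum()>5: print(y0,m.sum(),rect(np.stack([cx[m],cy[m]],1)),np.median(w[m][:,2]))
E
```

```text
{'time': 47.75, 'eef_pos': [0.4293, 0.1463, 0.2306], 'eef_rot': [-0.1878, 3.1349, 0.0095], 'force': [0.33, -1.0166, 0.8606], 'grip_width': 0.5006, 'grip_force': 0.0, 'joint_pos': [0.3243, 0.1115, -0.0968, 1.3598, 0.0056, 0.2046]}
toolx yaw -173.15 tilt 0.35 shift [-195.3  178.3   51.9] spin [np.float64(9.2), np.float64(-350.8)]
top handle cloud 247 (array([ 474.9, -345.4]), array([153.5, 124.9]), 0.51) [[ 0.3985 -0.405   0.0173]
 [ 0.5461 -0.2954  0.0272]]
contour@.025 66 (array([ 410.6, -376. ]), array([21.9, 59.3]), 6.1)
scene handle cloud 107 (array([ 408.7, -373.1]), array([20.5, 52. ]), 5.35) [[ 0.398  -0.3979  0.0152]
 [ 0.4187 -0.3476  0.0255]]
contour@.025 38 (array([ 406.4, -361.1]), array([21.4, 73. ]), 6.56)
0 57 (array([ 1.8, -4.2]), array([19.5, 18.1]), 1.54) 0.06398574806761059
```

The punch lies on the pad with its handle centre at about (0.411, -0.376). Next are the seals.

Request:
servo_tool(rows=[[[-40,36,0,3,0.45],[-80,72,0,6,0.45],[-120,108,0,9.2,0.45],[-160,144,0,9.2,0.45],[-196,178,0,9.2,0.45],[-196,178,0,9.2,0.45],[-196,178,40,9.2,0.45],[-196,178,80,9.2,0.45],[-196,178,110,9.2,0.45],[-196,178,110,9.2,0.45]]])

```text
time: 49.15
eef_pos: [0.6, 0.344, 0.1202]
eef_rot: [-0.056, -3.138, -0.006]
force: [-0.0, 0.3, 0.3]
grip_width: 0.447
grip_force: 0.0
```

```bash
python3 - <<'E'
from h import *
zax(); go(603,347,8,177.7)
d=dict(np.load('t5.npz')); w=world(d)
a=np.radians(-2.3); X=np.array([np.cos(a),np.sin(a)]);Y=np.array([-X[1],X[0]])
m=hsvm(d,(25,30,40),(75,160,160),(140,190,215,230)); n,l,s,c=cv2.connectedComponentsWithStats(m)
for i in range(1,n):
    if s[i,4]>25:
        v,u=np.nonzero(l==i); p=ray(d,np.stack([u,v],1),.065)[:,:2]-[.6,.2913]; print(s[i],rect(np.stack([p@X,p@Y],1)),np.nanmedian(w[l==i][:,2]))
E
```

```text
tool z [-0.0032  0.0041 -1.    ]
{'time': 49.15, 'eef_pos': [0.6, 0.344, 0.1202], 'eef_rot': [-0.056, -3.1378, -0.0063], 'force': [-0.044, 0.2623, 0.3135], 'grip_width': 0.4471, 'grip_force': 0.0, 'joint_pos': [0.5181, 0.6513, 0.4081, 1.3284, 0.0051, 0.5538]}
toolx yaw 177.95 tilt 0.3 shift [ -3.2   2.6 112.2] spin [np.float64(0.3), np.float64(-359.7)]
[171 205  15  12  88] (array([ 3.1, -9. ]), array([34.8, 21.1]), 77.34) 0.05781098266151896
```

Request:
servo_tool(rows=[[[-2.5,2.6,0,0.3,0.45],[-2.5,2.6,25,0.3,0.45],[-2.5,2.6,50,0.3,0.45],[-2.5,2.6,70,0.3,0.45],[-2.5,2.6,85,0.3,0.45],[-2.5,2.6,95,0.3,0.45],[-2.5,2.6,104,0.3,0.45],[-2.5,2.6,110,0.3,0.45],[-2.5,2.6,112,0.3,0.45],[-2.5,2.6,112,0.3,0.45]]])

```text
time: 50.4
eef_pos: [0.6041, 0.3494, 0.0097]
eef_rot: [-0.064, -3.141, -0.01]
force: [0.5, 0.4, 0.2]
grip_width: 0.449
grip_force: 0.0
```

Request:
servo_tool(rows=[[[0,0,0,0,0.35],[0,0,0,0,0.3],[0,0,0,0,0.1],[0,0,0,0,0.1],[0,0,0,0,0.1],[0,0,0,0,0.1],[0,0,0,0,0.1],[0,0,0,0,0.1],[0,0,-8,0,0.1],[0,0,-16,0,0.1]]], force=40)

```text
time: 51.65
eef_pos: [0.6039, 0.3491, 0.026]
eef_rot: [-0.064, -3.14, -0.009]
force: [0.4, 0.4, -0.4]
grip_width: 0.271
grip_force: 39.3
```

Request:
servo_tool(rows=[[[0,0,-30,0,0.1],[0,0,-75,0,0.1],[0,0,-120,0,0.1],[0,0,-165,0,0.1],[0,0,-205,0,0.1],[-2,-45,-205,0,0.1],[-4,-95,-205,0,0.1],[-6,-150,-205,0,0.1],[-8,-205,-205,0,0.1],[-11,-260,-205,0,0.1]]])

```text
time: 52.9
eef_pos: [0.6043, 0.0865, 0.2299]
eef_rot: [0.064, 3.14, 0.011]
force: [1.5, 0.2, -0.8]
grip_width: 0.275
grip_force: 39.4
```

Request:
servo_tool(rows=[[[-2,-50,0,0,0.1],[-4,-100,0,0,0.1],[-6,-150,0,0,0.1],[-8,-200,0,0,0.1],[-10,-250,0,0,0.1],[-12,-300,0,0,0.1],[-14,-350,0,0,0.1],[-16,-400,0,0,0.1],[-18,-433,0,0,0.1],[-18,-433,0,0,0.1]]])

```text
time: 54.15
eef_pos: [0.6044, -0.3478, 0.2261]
eef_rot: [0.068, 3.141, 0.01]
force: [-0.2, 0.1, -1.1]
grip_width: 0.272
grip_force: 39.4
```

```bash
python3 - <<'E'
from h import *
zax(); go(605,-345,60,178)
E
```

```text
tool z [ 2.0e-04  6.1e-03 -1.0e+00]
{'time': 54.15, 'eef_pos': [0.6044, -0.3478, 0.2261], 'eef_rot': [0.0683, 3.1408, 0.0096], 'force': [-0.1524, 0.0907, -1.0919], 'grip_width': 0.2718, 'grip_force': 39.3555, 'joint_pos': [-0.5247, 0.6915, 0.7462, 1.6284, 0.0054, -0.4813]}
toolx yaw 177.51 tilt 0.35 shift [ -0.5   1.8 166.1] spin [np.float64(359.5), np.float64(-0.5)]
```

Request:
servo_tool(rows=[[[-1,0,30,0,0.1],[-1,0,70,0,0.1],[-1,0,110,0,0.1],[-1,0,150,0,0.1],[-1,0,180,0,0.1],[-1,0,195,0,0.1],[-1,0,205,0,0.1],[-1,0,212,0,0.1],[-1,0,215,0,0.1],[-1,0,217,0,0.1]]])

```text
time: 55.4
eef_pos: [0.606, -0.3445, 0.0097]
eef_rot: [0.064, 3.14, 0.009]
force: [-1.2, 0.5, 0.1]
grip_width: 0.274
grip_force: 39.4
```

```bash
python3 - <<'E'
from h import *
go(605,-345,5.3)
d=get_image('scene'); cv2.imwrite('pics/pl1.png',cv2.resize(d['pixels'][110:260,290:440],(600,600),interpolation=cv2.INTER_CUBIC))
E
```

```text
{'time': 55.4, 'eef_pos': [0.606, -0.3445, 0.0097], 'eef_rot': [0.0643, 3.1404, 0.0089], 'force': [-1.2214, 0.4559, 0.0598], 'grip_width': 0.2744, 'grip_force': 39.4199, 'joint_pos': [-0.5194, 0.7146, 0.2381, 1.0966, 0.0052, -0.4785]}
toolx yaw 177.66 tilt 0.33 shift [ 1.  -0.6  4.4] spin None
```

View pics/pl1.png

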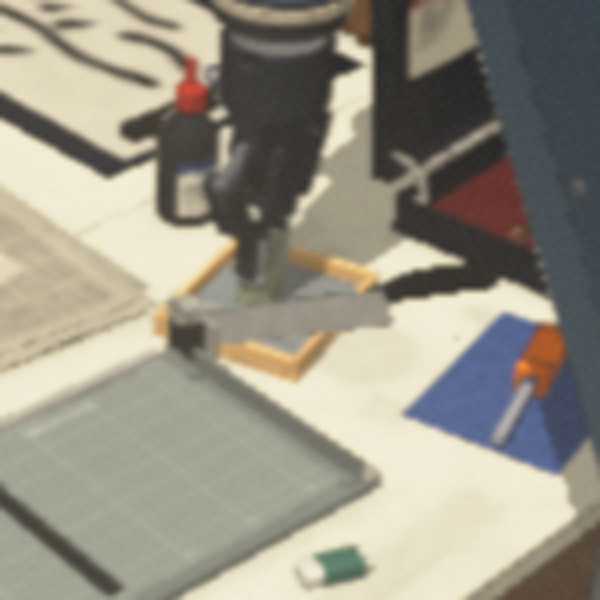

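The crop shows the seal held upright between the fingers over the tray floor at about (265,280), and the punch on its pad at (525,380). I'll set the seal down and release.

Request:
servo_tool(rows=[[[0,0,2,0,0.1],[0,0,3.5,0,0.1],[0,0,4,0,0.1],[0,0,4,0,0.1],[0,0,4,0,0.1],[0,0,4,0,0.3],[0,0,4,0,0.36],[0,0,4,0,0.42],[0,0,4,0,0.42],[0,0,4,0,0.42]]])

```text
time: 56.7
eef_pos: [0.6057, -0.3443, 0.0053]
eef_rot: [-0.064, -3.141, -0.009]
force: [0.1, -0.2, 0.0]
grip_width: 0.422
grip_force: 0.0
```

Request:
servo_tool(rows=[[[0,0,-15,0,0.42],[0,0,-45,0,0.42],[0,0,-85,0,0.45],[0,0,-130,0,0.45],[0,0,-175,0,0.45],[2,50,-190,0,0.45],[4,100,-190,0,0.45],[6,155,-190,0,0.45],[8,210,-190,0,0.45],[10,265,-190,0,0.45]]])

```text
time: 57.95
eef_pos: [0.6064, -0.0785, 0.1983]
eef_rot: [0.064, 3.14, 0.009]
force: [0.4, 0.1, 0.6]
grip_width: 0.451
grip_force: 0.0
```

```bash
cat >> h.py <<'E'
def tray():
    d=get_image('top'); w=world(d); cv2.imwrite('pics/tray.png',cv2.resize(d['pixels'][170:250,410:500],None,fx=6,fy=6,interpolation=cv2.INTER_CUBIC))
    b=np.zeros((480,640),np.uint8); b[170:250,410:500]=1
    m=((b>0)&(w[...,2]>.045)&(w[...,2]<.075)).astype(np.uint8); n,l,s,c=cv2.connectedComponentsWithStats(m)
    for i in range(1,n):
        if s[i,4]>20: p=w[l==i]; print('seal top',s[i,4],rect(p),'z',np.median(p[:,2]).round(4),'slopes',np.linalg.lstsq(np.c_[p[:,:2],np.ones(len(p))],p[:,2],rcond=None)[0][:2].round(3))
    p=w[(b>0)&(w[...,2]>.0125)&(w[...,2]<.022)&(abs(w[...,0]-.6)<.07)&(abs(w[...,1]+.344)<.08)]; print('tray rim',rect(p))
E
python3 - <<'E'
from h import *
zax(); go(600.8,291,120,177.7); tray()
E
```

```text
tool z [ 0.0013  0.0059 -1.    ]
{'time': 57.95, 'eef_pos': [0.6064, -0.0785, 0.1983], 'eef_rot': [0.0643, 3.1397, 0.0092], 'force': [0.4242, 0.106, 0.6182], 'grip_width': 0.4507, 'grip_force': 0.0, 'joint_pos': [-0.1321, 0.4529, 0.2789, 1.3963, 0.006, -0.0912]}
toolx yaw 177.65 tilt 0.34 shift [ 20.8 368.5  80.4] spin [np.float64(360.0), np.float64(-0.0)]
seal top 133 (array([ 603.5, -342.1]), array([24. , 23.3]), 87.1) z 0.0576 slopes [ 0.05 -0.14]
tray rim (array([ 599.2, -366.9]), array([ 90.2, 111. ]), 89.82)
```

Request:
servo_tool(rows=[[[2,45,0,0,0.45],[5,100,0,0,0.45],[8,155,0,0,0.45],[11,210,0,0,0.45],[14,265,0,0,0.45],[17,320,0,0,0.45],[20,369.5,0,0,0.45],[20,369.5,0,0,0.45],[20,369.5,40,0,0.45],[20,369.5,80,0,0.45]]])

```text
time: 59.25
eef_pos: [0.6022, 0.2898, 0.1195]
eef_rot: [0.065, 3.139, 0.011]
force: [1.5, 0.1, -0.2]
grip_width: 0.449
grip_force: 0.0
```

```bash
python3 - <<'E'
from h import *
go(601.3,292,9.7,177.7)
E
```

```text
{'time': 59.25, 'eef_pos': [0.6022, 0.2898, 0.1195], 'eef_rot': [0.0646, 3.1393, 0.0105], 'force': [1.5119, 0.0663, -0.2355], 'grip_width': 0.4486, 'grip_force': 0.0, 'joint_pos': [0.4459, 0.5902, 0.3016, 1.2777, 0.0052, 0.4871]}
toolx yaw 177.64 tilt 0.39 shift [  1.1   1.4 109.8] spin [np.float64(359.9), np.float64(-0.1)]
```

Request:
servo_tool(rows=[[[0,0.5,0,0,0.45],[0,0.5,25,0,0.45],[0,0.5,50,0,0.45],[0,0.5,70,0,0.45],[0,0.5,85,0,0.45],[0,0.5,95,0,0.45],[0,0.5,104,0,0.45],[0,0.5,108,0,0.45],[0,0.5,109,0,0.45],[0,0.5,109,0,0.45]]])

```text
time: 60.5
eef_pos: [0.6018, 0.2915, 0.0105]
eef_rot: [0.064, 3.141, 0.01]
force: [0.1, 0.7, 0.9]
grip_width: 0.446
grip_force: 0.0
```

Request:
servo_tool(rows=[[[0,0,0,0,0.35],[0,0,0,0,0.3],[0,0,0,0,0.1],[0,0,0,0,0.1],[0,0,0,0,0.1],[0,0,0,0,0.1],[0,0,0,0,0.1],[0,0,0,0,0.1],[0,0,-8,0,0.1],[0,0,-16,0,0.1]]], force=40)

```text
time: 61.75
eef_pos: [0.6016, 0.2913, 0.0266]
eef_rot: [-0.064, -3.14, -0.009]
force: [0.2, 0.5, 0.2]
grip_width: 0.274
grip_force: 39.2
```

Request:
servo_tool(rows=[[[0,0,-30,0,0.1],[0,0,-75,0,0.1],[0,0,-120,0,0.1],[0,0,-165,0,0.1],[0,0,-205,0,0.1],[2,-45,-205,0,0.1],[4,-95,-205,0,0.1],[6,-150,-205,0,0.1],[8,-205,-205,0,0.1],[10,-260,-205,0,0.1]]])

```text
time: 63.0
eef_pos: [0.5806, 0.0291, 0.2302]
eef_rot: [0.064, 3.14, 0.01]
force: [0.9, -0.0, -0.9]
grip_width: 0.274
grip_force: 39.4
```

Request:
servo_tool(rows=[[[0,-50,0,0,0.1],[0,-100,0,0,0.1],[0,-150,0,0,0.1],[0,-200,0,0,0.1],[0,-250,0,0,0.1],[0,-300,0,0,0.1],[0,-345,0,0,0.1],[0,-382,0,0,0.1],[0,-382,0,0,0.1],[0,-382,0,0,0.1]]])

```text
time: 64.25
eef_pos: [0.5655, -0.3505, 0.2275]
eef_rot: [-0.064, -3.141, -0.01]
force: [-0.2, -0.7, -1.1]
grip_width: 0.275
grip_force: 39.5
```

```bash
python3 - <<'E'
from h import *
zax(); go(565,-350,10,178)
E
```

```text
tool z [ 1.0e-04  6.3e-03 -1.0e+00]
{'time': 64.25, 'eef_pos': [0.5655, -0.3505, 0.2275], 'eef_rot': [-0.0642, -3.1409, -0.0098], 'force': [-0.1717, -0.7059, -1.0934], 'grip_width': 0.2751, 'grip_force': 39.4944, 'joint_pos': [-0.5576, 0.5967, 0.5845, 1.5618, 0.0054, -0.5168]}
toolx yaw 177.66 tilt 0.36 shift [  0.5  -0.8 217.5] spin [np.float64(359.7), np.float64(-0.3)]
```

Request:
servo_tool(rows=[[[0,0,30,0,0.1],[0,0,70,0,0.1],[0,0,110,0,0.1],[0,0,150,0,0.1],[0,0,180,0,0.1],[0,0,197,0,0.1],[0,0,209,0,0.1],[0,0,216,0,0.1],[0,0,218,0,0.1],[0,0,218,0,0.1]]])

```text
time: 65.5
eef_pos: [0.5657, -0.3499, 0.0098]
eef_rot: [0.064, 3.14, 0.009]
force: [-1.3, 0.2, -0.2]
grip_width: 0.276
grip_force: 39.5
```

Request:
servo_tool(rows=[[[0,0,2,0,0.1],[0,0,3,0,0.1],[0,0,3.5,0,0.1],[0,0,3.5,0,0.1],[0,0,3.5,0,0.1],[0,0,3.5,0,0.3],[0,0,3.5,0,0.36],[0,0,3.5,0,0.42],[0,0,3.5,0,0.42],[0,0,3.5,0,0.42]]])

```text
time: 66.75
eef_pos: [0.5654, -0.3496, 0.0058]
eef_rot: [-0.064, -3.141, -0.009]
force: [1.3, 0.2, 0.4]
grip_width: 0.422
grip_force: 0.0
```

Request:
servo_tool(rows=[[[0,0,-15,0,0.42],[0,0,-45,0,0.42],[0,0,-85,0,0.45],[0,0,-130,0,0.45],[0,0,-175,0,0.45],[2,50,-190,0,0.45],[4,100,-190,0,0.45],[6,155,-190,0,0.45],[8,210,-190,0,0.45],[10,265,-190,0,0.45]]])

```text
time: 68.0
eef_pos: [0.5661, -0.0839, 0.1988]
eef_rot: [0.064, 3.14, 0.009]
force: [0.9, -0.2, 0.6]
grip_width: 0.453
grip_force: 0.0
```

```bash
python3 - <<'E'
from h import *
st(); tray(); punch()
d=get_image('scene'); w=world(d)
m=hsvm(d,(20,130,90),(36,255,255),(205,240,290,310));p=w[(m>0)&(w[...,2]>.06)&(w[...,2]<.09)&(w[...,1]<.2)]; print('catch',rect(p))
m=hsvm(d,(0,150,80),(8,255,255),(140,270,240,380)); print('guard',np.nanpercentile(w[m>0],[3,97],axis=0).round(4))
t=get_image('top'); w=world(t)
for n,bx in (('dropper',(295,265,335,300)),('eraser',(345,270,375,295))):
    b=np.zeros((480,640),bool); b[bx[1]:bx[3],bx[0]:bx[2]]=1
    p=w[b&(w[...,2]>.008)]; print(n,rect(p) if len(p) else None)
a=cv2.resize(t['pixels'][170:330,400:520],(600,800)[::1]); 
cv2.imwrite('pics/fin.png',np.hstack([cv2.resize(t['pixels'][170:330,410:530],(420,560)),cv2.resize(d['pixels'][130:250,350:430],(373,560))]))
E
```

```text
{'time': 68.0, 'eef_pos': [0.5661, -0.0839, 0.1988], 'eef_rot': [0.0644, 3.1397, 0.0092], 'force': [0.9211, -0.2188, 0.613], 'grip_width': 0.4525, 'grip_force': 0.0, 'joint_pos': [-0.1507, 0.3661, 0.1512, 1.3554, 0.006, -0.1096]}
seal top 89 (array([ 563.6, -351.6]), array([19.9, 24.4]), 82.52) z 0.0584 slopes [0.187 0.115]
tray rim (array([ 599.8, -380.7]), array([ 64.1, 110.5]), 88.9)
top handle cloud 305 (array([ 475.9, -377.5]), array([152.5,  73.6]), 4.21) [[ 0.3987 -0.4063  0.0131]
 [ 0.549  -0.3441  0.0274]]
contour@.025 69 (array([ 410.3, -374.3]), array([22. , 63.5]), 5.36)
scene handle cloud 117 (array([ 409.3, -375.7]), array([21. , 58.6]), 6.55) [[ 0.3975 -0.4015  0.0143]
 [ 0.4208 -0.3478  0.0259]]
contour@.025 41 (array([ 406.4, -362.8]), array([21.5, 76.7]), 7.27)
catch (array([568.2, 164.7]), array([47.9, 40.2]), 89.78)
guard [[0.5618 0.2273 0.0452]
 [0.5693 0.3618 0.0643]]
dropper (array([419.4, -20.5]), array([28.4, 25. ]), 89.28)
eraser (array([418.2, -52.2]), array([20.5, 16.7]), 89.0)
```

View pics/fin.png

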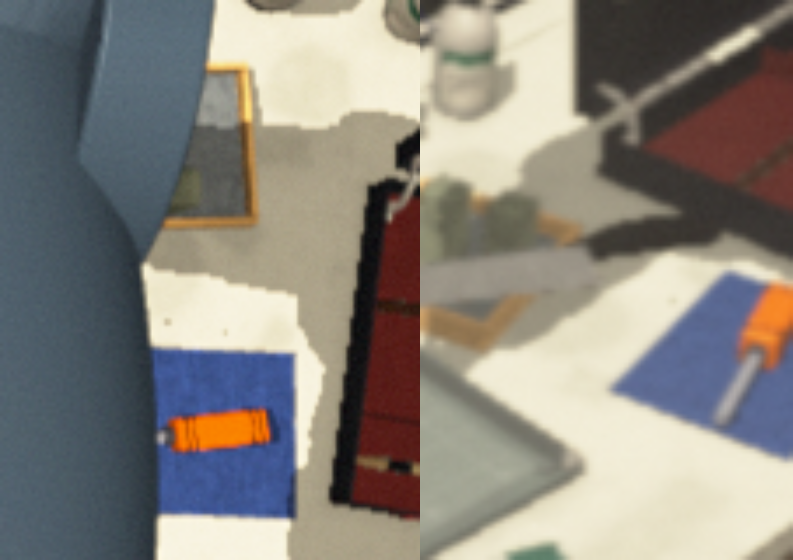

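The right panel shows both seals standing in the tray at (455,220) and (515,235), with the punch on the pad at (750,350). I'll move the arm clear and do a last check.

Request:
servo_tool(rows=[[[0,50,0,0,0.45],[20,100,0,0,0.45],[40,150,-20,0,0.45],[60,200,-20,0,0.45],[60,250,-20,0,0.45],[60,260,-20,0,0.45],[60,260,-20,0,0.45],[60,260,-20,0,0.45],[60,260,-20,0,0.45],[60,260,-20,0,0.45]]])

```text
time: 69.5
eef_pos: [0.5171, 0.1758, 0.2191]
eef_rot: [-0.066, -3.141, -0.009]
force: [0.4, -0.1, 0.1]
grip_width: 0.455
grip_force: 0.0
```

```bash
python3 - <<'E'
from h import *
st(); tray()
t=get_image('top'); w=world(t); m=hsvm(t,(3,150,110),(18,255,255),(450,265,510,320)); print('handle',rect(ray(t,big(m),.025)))
E
```

```text
{'time': 69.5, 'eef_pos': [0.5171, 0.1758, 0.2191], 'eef_rot': [-0.0658, -3.1408, -0.0094], 'force': [0.3623, -0.0548, 0.0921], 'grip_width': 0.4553, 'grip_force': 0.0, 'joint_pos': [0.3242, 0.3067, 0.1189, 1.381, 0.0057, 0.3661]}
seal top 56 (array([ 614.2, -254.4]), array([15.6, 19.2]), 66.02) z 0.0545 slopes [0.175 0.183]
seal top 134 (array([ 603.4, -342.3]), array([24.6, 23.5]), 88.39) z 0.0579 slopes [ 0.078 -0.13 ]
seal top 138 (array([ 564.8, -256.6]), array([13.1, 71.9]), 71.69) z 0.0603 slopes [-0.648 -0.483]
seal top 144 (array([ 563.9, -348.4]), array([24.7, 24.9]), 86.64) z 0.0579 slopes [ 0.097 -0.159]
tray rim (array([ 599.2, -346.8]), array([110.6, 131. ]), 0.65)
handle (array([ 410.6, -376.2]), array([21.9, 59.6]), 6.1)
```

```bash
python3 -c "
from h import *
print(workorder.job_done())"
```

```text
the job is handed in; nothing more can be done
None
```

I handed the job in at about 70 s: the catch is aside, the button is down, both pins are driven out, both seals stand upright in the tray (the right nest was empty), and the punch lies on its blue pad. I don't have the judge's result, as the hand-in call returned none.

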